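# Find the cored die by weight and load the tile press

## Task

Lift the closed boxes one at a time a couple of centimetres off the table, putting each back down where it stood, until you have had the heavy one in the grip and felt its weight; then open only the heavy one and lay its lid beside it, flat and right way up on the table. Lift the die block out by its raised pad and set it down on the table without dropping it, then grip it again by one end of its bar and slide it straight under the tile press, centred between the columns and fully home against the back stop. Leave the lids of the light boxes on and everything else undisturbed.

Things in the scene. Friction and masses are not known exactly. Their poses are not given: they have to be found in the camera images.
- box_A: One of three identical closed plywood boxes, each holding one die block. Base 172 (its x axis) x 62 (y) x 32 mm high, inside 164 x 40 mm: long walls 11 mm thick, end walls 4, floor 5. Origin: centre of its underside, z up. Grip it across y on the long walls from above, over their 32 mm height; the lid is set in 3 mm each side. With the lid on, its handle's top is 72 mm above the table.
- box_B: As box_A. The boxes stand side by side, about 155 mm apart in world y, long axes within 0.15 rad of world x. All told, two of the three weigh 0.30 to 0.35 kg and the heavy one 0.58 to 0.72 kg. Nothing to be seen tells them apart; which letter or place is heavy is not known beforehand.
- box_C: As box_A.
- lid_A: Loose lid of box_A: hollow plywood cap 164 (x) x 56 (y) x 31 mm high, with a 5 mm lip that locates in the box mouth, 1.5 mm play. Origin: centre of the lip's underside, 27 mm above the box's underside when closed. Its top face is 31 mm above the origin; centred on it is a bar handle 60 (x) x 12 (y) x 14 mm high, to be pinched across y by the fingertips. Lift 30 mm straight up to clear the block.
- lid_B: Lid of box_B, as lid_A.
- lid_C: Lid of box_C, as lid_A.
- die_A: Grey die block in box_A, lying along it: bar 160 (x) x 34 (y) x 20 mm high, with a raised pad centred on top, 44 (x) x 30 (y) x 26 mm high (46 in all); same either way round. Origin: centre of the bar's underside, 5 mm above the box's underside. In the box the bar is below the rim; only the pad stands clear, 19 mm above the rim: grip it across y. It may lie 3 mm off centre.
- die_B: Block in box_B, shaped as die_A. One of the three blocks has a metal core and weighs 0.38 to 0.48 kg; the other two are hollow mock-ups of about 0.1 kg that look just the same.
- die_C: Block in box_C, shaped as die_A.
- press: Small fixed steel tile press. Origin: on the table under the middle of its portal. +x is the way a block is slid in, from the open mouth (towards the robot) to the back stop. Columns 62 mm apart inside; columns and cross beam span x -9 to +9 mm; beam 106 mm wide, 65 to 87 mm above the table; screw foot 54 mm above it, screw and handle up to 160 mm. The block slides on the table itself.
- press_stop (a point): Middle of the back stop's face, on the table, 80 mm beyond the press's origin along its +x; axes as the press. Fully home, the block's nose is against it, its pad is under the screw (8 mm below the foot), and 80 mm of it is left on the mouth side to hold.
- press_mouth (a point): Point on the table 115 mm before the press's origin (its -x), axes as the press: the table around it is free, room to set the block down before the mouth.
- table: The fixed white work table; its top is at world z = 0.
- free_spot (a point): Middle of a free strip of table between the press and the boxes, 100 mm wide (world y) and 170 mm long (world x).
- glaze_jar: Bystander, to be left alone: white closed jar, 60 mm across, 85 mm high; origin at the centre of its underside.
- beaker: Bystander, to be left alone: white handleless cup, 68 mm across, 80 mm high; origin at the centre of its underside.
Mind the look-alikes: they are no part of the job. What is shaped like the box_C but turquoise is not meant.

How it is judged:
On the way, in this order (a step that is already met when the one before it is completed fails the run):
1. the heavy box has been lifted clear of the table, closed, to feel its weight (((height (world z) of box_A above 0.01 m and distance between lid_A and box_A below 0.034 m and contact force between die_A and box_A above 2.3 N) or (height (world z) of box_B above 0.01 m and distance between lid_B and box_B below 0.034 m and contact force between die_B and box_B above 2.3 N) or (height (world z) of box_C above 0.01 m and distance between lid_C and box_C below 0.034 m and contact force between die_C and box_C above 2.3 N))), for 0.2 s.
2. the heavy box stands on the table, open, its lid laid aside and let go, the other two still closed (((height (world z) of box_A below 0.006 m and horizontal distance between lid_A and box_A above 0.06 m and height (world z) of lid_A below 0.012 m and angle between lid_A's own z axis and vertical below 0.15 rad and contact force between the fingers and lid_A below 0.1 N and contact force between die_A and box_A above 2.3 N and distance between lid_B and box_B below 0.034 m and distance between lid_C and box_C below 0.034 m) or (height (world z) of box_B below 0.006 m and horizontal distance between lid_B and box_B above 0.06 m and height (world z) of lid_B below 0.012 m and angle between lid_B's own z axis and vertical below 0.15 rad and contact force between the fingers and lid_B below 0.1 N and contact force between die_B and box_B above 2.3 N and distance between lid_A and box_A below 0.034 m and distance between lid_C and box_C below 0.034 m) or (height (world z) of box_C below 0.006 m and horizontal distance between lid_C and box_C above 0.06 m and height (world z) of lid_C below 0.012 m and angle between lid_C's own z axis and vertical below 0.15 rad and contact force between the fingers and lid_C below 0.1 N and contact force between die_C and box_C above 2.3 N and distance between lid_A and box_A below 0.034 m and distance between lid_B and box_B below 0.034 m))), for 0.2 s.
3. its block has been lifted out and set down flat on the table, let go (((horizontal distance between die_A and box_A above 0.06 m and height (world z) of die_A below 0.006 m and angle between die_A's own z axis and vertical below 0.1 rad and contact force between the fingers and die_A below 0.1 N and contact force between die_A and table above 2.3 N) or (horizontal distance between die_B and box_B above 0.06 m and height (world z) of die_B below 0.006 m and angle between die_B's own z axis and vertical below 0.1 rad and contact force between the fingers and die_B below 0.1 N and contact force between die_B and table above 2.3 N) or (horizontal distance between die_C and box_C above 0.06 m and height (world z) of die_C below 0.006 m and angle between die_C's own z axis and vertical below 0.1 rad and contact force between the fingers and die_C below 0.1 N and contact force between die_C and table above 2.3 N))), for 0.2 s.
4. the block has been gripped again by its bar, near one end (((horizontal distance between die_A and box_A above 0.06 m and contact force between the fingers and die_A above 5 N and horizontal distance between the grasp point and die_A above 0.04 m) or (horizontal distance between die_B and box_B above 0.06 m and contact force between the fingers and die_B above 5 N and horizontal distance between the grasp point and die_B above 0.04 m) or (horizontal distance between die_C and box_C above 0.06 m and contact force between the fingers and die_C above 5 N and horizontal distance between the grasp point and die_C above 0.04 m))), for 0.1 s.
At the end, for the whole second after the job is handed in: The heavy block flat in the press, within 8 mm of home, 12 mm of centre, 0.12 rad of its axis, at rest; its lid flat on the table (0.15 rad), centre over 60 mm from its box's; all boxes upright on the table within 60 mm of their starts; light boxes still lidded (((x of die_A in the frame of press between -0.008 and 0.008 m and y of die_A in the frame of press between -0.012 and 0.012 m and angle between the x axis of die_A and the x axis of press, either way round below 0.12 rad and height (world z) of die_A below 0.006 m and angle between die_A's own z axis and vertical below 0.1 rad and linear speed of die_A below 0.02 m/s and contact force between die_A and table above 2.3 N and horizontal distance between lid_A and box_A above 0.06 m and height (world z) of lid_A below 0.012 m and angle between lid_A's own z axis and vertical below 0.15 rad and distance between lid_B and box_B below 0.034 m and distance between lid_C and box_C below 0.034 m) or (x of die_B in the frame of press between -0.008 and 0.008 m and y of die_B in the frame of press between -0.012 and 0.012 m and angle between the x axis of die_B and the x axis of press, either way round below 0.12 rad and height (world z) of die_B below 0.006 m and angle between die_B's own z axis and vertical below 0.1 rad and linear speed of die_B below 0.02 m/s and contact force between die_B and table above 2.3 N and horizontal distance between lid_B and box_B above 0.06 m and height (world z) of lid_B below 0.012 m and angle between lid_B's own z axis and vertical below 0.15 rad and distance between lid_A and box_A below 0.034 m and distance between lid_C and box_C below 0.034 m) or (x of die_C in the frame of press between -0.008 and 0.008 m and y of die_C in the frame of press between -0.012 and 0.012 m and angle between the x axis of die_C and the x axis of press, either way round below 0.12 rad and height (world z) of die_C below 0.006 m and angle between die_C's own z axis and vertical below 0.1 rad and linear speed of die_C below 0.02 m/s and contact force between die_C and table above 2.3 N and horizontal distance between lid_C and box_C above 0.06 m and height (world z) of lid_C below 0.012 m and angle between lid_C's own z axis and vertical below 0.15 rad and distance between lid_A and box_A below 0.034 m and distance between lid_B and box_B below 0.034 m)) and height (world z) of each of box_A, box_B, box_C below 0.006 m and angle between each of box_A, box_B, box_C's own z axis and vertical below 0.1 rad and distance of each of box_A, box_B, box_C from where it was at the start of the episode below 0.06 m); the robot touches nothing.
It fails at once if a light box is opened (judged by its block's rest weight on its floor, with nothing touched) ((distance between lid_A and box_A above 0.05 m and contact force between die_A and box_A between 0.2 and 1.8 N and contact force between each of the arm, the fingers and box_A below 0.05 N and contact force between the fingers and lid_A below 0.05 N and contact force between the fingers and die_A below 0.05 N and linear speed of each of box_A, die_A below 0.005 m/s) or (distance between lid_B and box_B above 0.05 m and contact force between die_B and box_B between 0.2 and 1.8 N and contact force between each of the arm, the fingers and box_B below 0.05 N and contact force between the fingers and lid_B below 0.05 N and contact force between the fingers and die_B below 0.05 N and linear speed of each of box_B, die_B below 0.005 m/s) or (distance between lid_C and box_C above 0.05 m and contact force between die_C and box_C between 0.2 and 1.8 N and contact force between each of the arm, the fingers and box_C below 0.05 N and contact force between the fingers and lid_C below 0.05 N and contact force between the fingers and die_C below 0.05 N and linear speed of each of box_C, die_C below 0.005 m/s)).
It fails at once if a block is let fall: free of the fingers with its underside more than 35 mm above the table, away from its box ((horizontal distance between die_A and box_A above 0.06 m and height (world z) of die_A above 0.035 m and contact force between the fingers and die_A below 0.05 N) or (horizontal distance between die_B and box_B above 0.06 m and height (world z) of die_B above 0.035 m and contact force between the fingers and die_B below 0.05 N) or (horizontal distance between die_C and box_C above 0.06 m and height (world z) of die_C above 0.035 m and contact force between the fingers and die_C below 0.05 N)).
It fails at once if the glaze jar or the cup is pushed more than 30 mm or lifted (distance of any of glaze_jar, beaker from where it was at the start of the episode above 0.03 m).
It also fails if it takes over 72 s, if anything falls off the work surface, if the arm or the gripper's body presses on something with over 40 N, if the wrist force passes 120 N, or if a joint passes its speed limit or range.

## Robot

A 6-joint arm with a two-finger parallel gripper is mounted at the origin on the work surface. World frame = base frame: x ahead of the robot, y to its left, z up, the work surface at z = 0. Lengths are in m, angles in rad, forces in N, time in s.
With the tool pointing down it reaches from about 0.225 to 0.875 m from the base axis. Payload 3.4 kg.
Tool frame: the origin (TCP) lies between the finger pads; the fingertips stand 11 mm ahead of it and the grasp point (between the pads) lies 8 mm behind it; z points along the fingers, y is the line along which they close (so a half turn about z gives the same grasp; the last joint's range is limited). The gripper opens to 85 mm and grips with 20 to 120 N. Pads are 22 mm wide; open, the fingers measure 114 mm over their backs; the gripper's body (76 mm by 85 mm) begins 54 mm behind the grasp point. The pads swing forward as they close: fully open they stand 13 mm farther back than shut.
Start: joints at [1.205, 0.276, 1.505, -0, 1.361, -0.121], TCP at [0.139, 0.558, 0.242] pointing down, gripper open.
Joint ranges: [-2.89, 2.89], [-0.75, 2.08], [0.22, 2.7], [-1.18, 4.32], [0.11, 2.71], [-2.7, 2.7]. Speed limits (rad/s): [2.57, 2.57, 3.14, 3.14, 3.14, 3.14].

## Interface

Orientations are given as a rotation vector (axis times angle).
In Python, from cell import robot, grab_frame, camera_model, close_job, models gives the robot as it stands.
- The arm moves only by the tool jog_arm, never from a script. Its argument "motion" is a list of rows, each an object of numbers: "tx", "ty", "tz": the shift along the tool's x, y, z as a fraction of full scale; "wx", "wy", "wz": the turn, a rotation vector about the tool's x, y, z as a fraction of full scale; "fingers": the opening, from -1 (shut) to 1 (fully open). A call has 1 to 20 rows; each row shifts and turns the commanded pose from where the row before left it, along the tool's axes as they then stand; what a row does not reach is not made up. Full scale, the value 1, is 60 cm for a shift and 360 degrees for a turn. A row lasts 1/10 s, in which the tool goes at most 50 mm and 8.59 degrees, less where a joint would pass 70% of its speed; a pose out of reach is approached as far as the arm can. A call with a number of a shift or a turn outside -1 to 1 is refused whole. A call with a gripper value outside its range is refused whole. The fingers move at their own pace and stop on an object; "squeeze" is the grip in N (left out, the last holds). Time passes only in rows, so rows that do not move let the fingers close. It gives the time, the measured TCP pose, the force, the opening and the grip force at its end, in the units of the state.
- robot.observe(): the state, without advancing time (a new reading comes with each control period).
- grab_frame(name): name is "scene" or "top"; returns (picture, depth): 420x560x3 uint8, red, green, blue; 420x560 float32, m along the optical axis (not along the pixel's ray), 0 where there is no reading.
- camera_model(name): a dict with "K" (3x3 intrinsics, pixels), "dist" ([k1, k2, p1, p2, k3] as OpenCV has them; the pictures are not rectified), "R" (3x3) and "t" (3): a world point X has camera coordinates R X + t. Camera axes: x right, y down, z forward; pixel columns grow to the right and rows downward; lengths in m; the calibration is good to about 2 mm. A picture is of the moment at which its call begins. camera_model takes no time and is no camera call.
- close_job(): hands the job in; it is judged then, once.
Trained networks look in the newest picture that a camera, given by its name, has taken for a name from the list of things; names that differ only in an ending like _2 or _b are one class to them, and where a whole thing is asked for, a point or a joint stands for the part that bears it (a point fixed in the world has none). Each returns a list of dicts, best first, with "conf" (0 to 1); they miss things now and then, are a little off and sometimes report something else, mostly with a low value. They report only what shows in the picture. A call takes as long as a camera call. They do not tell look-alikes from the thing itself.
- models.boxes_of(camera, query): "centre" ([column, row] in pixels, amid what is visible of it).
The state is a dict: "t": time; "joints": joint angles; "dq": joint speeds; "joint_efforts": joint torques, N m; "eef_pos": TCP position; "ee_rot": TCP orientation; "wrist_force": force on the tool from outside, world axes, zero at the start; "wrist_torque": the same for the moment, N m; "opening": opening from 0.0 (shut) to 1.0 (fully open); "finger_force": force on a finger pad.
Only numpy, scipy, OpenCV 4.12 (cv2) and the standard library are available. Lean on these libraries where they do the work, as an engineer would, in place of code of your own. Each camera call takes 0.05 s, during which the arm holds its last target. There are 200 camera calls.

## Working session

There is one attempt and no reset: what is moved stays moved. The work goes in short steps, Python scripts to look and compute and a tool call to move; the robot and the scene stay as the last step left them, time stands still between calls to the robot, and variables do not carry over. Pictures are saved under pics/ and viewed, at most 10 in all, crops included, and the job is handed in when it is done.

Besides the shell and the picture viewer there is one more tool, called after "Request:" by a JSON object that holds its "name" and its "arguments". jog_arm: Moves the arm, as the interface text tells. Shift numbers are shares of 60 cm and turn numbers shares of 360 degrees, none past 1 either way. Its arguments: {"type":"object","properties":{"motion":{"type":"array"},"squeeze":{"type":"number"}},"required":["motion"]}

```bash
ls; mkdir -p pics; python3 - <<'E'
from cell import robot, grab_frame, camera_model
import cv2,numpy as np
s=robot.observe(); print(s)
for n in("top","scene"):
    p,d=grab_frame(n); cv2.imwrite(f"pics/{n}0.png",p[:,:,::-1]); np.save(f"{n}0.npy",d)
    m=camera_model(n); print(n,np.round(m["K"],1).tolist(),np.round(m["dist"],3),np.round(m["R"],3).tolist(),m["t"])
E
```

```text
pics
{'t': 0.0, 'joints': array([ 1.20500355e+00,  2.76645201e-01,  1.50613361e+00,  8.70020764e-06,
        1.36069785e+00, -1.21004415e-01]), 'dq': array([ 0.00119742, -0.00049868,  0.00066542, -0.00031743, -0.00095053,
        0.002164  ]), 'joint_efforts': array([ 3.02673334e-04, -4.16787708e+01, -2.45800334e+01, -2.37696750e-04,
        1.11483992e-02,  2.03739788e-06]), 'eef_pos': array([0.13917549, 0.5573845 , 0.24141087]), 'ee_rot': array([-3.83499592e-01, -3.11763046e+00,  2.86851420e-03]), 'wrist_force': array([0.08204241, 0.45630004, 0.18528764]), 'wrist_torque': array([-0.05721634, -0.03164102,  0.0083616 ]), 'finger_force': 0.0, 'opening': 1.0056039269270094}
top [[463.0, 0.0, 285.9], [0.0, 463.0, 209.6], [0.0, 0.0, 1.0]] [0.023 0.    0.    0.    0.   ] [[0.001, -1.0, -0.011], [-0.988, 0.001, -0.153], [0.153, 0.011, -0.988]] [-0.01796337  0.48041996  1.05370924]
scene [[423.3, 0.0, 282.7], [0.0, 423.3, 209.8], [0.0, 0.0, 1.0]] [-0.104  0.     0.     0.     0.   ] [[0.801, 0.599, 0.001], [0.416, -0.555, -0.721], [-0.431, 0.578, -0.693]] [-0.35674627 -0.19667596  1.34148255]
```

View pics/top0.png

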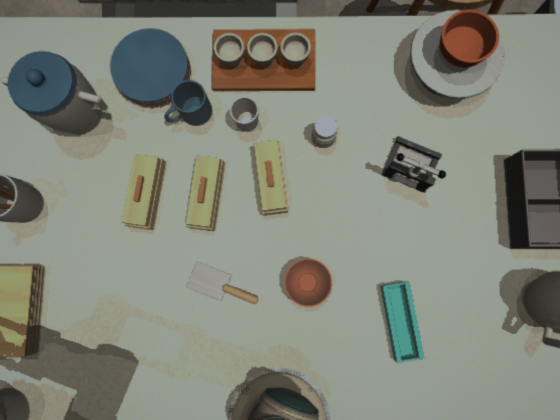

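View pics/scene0.png

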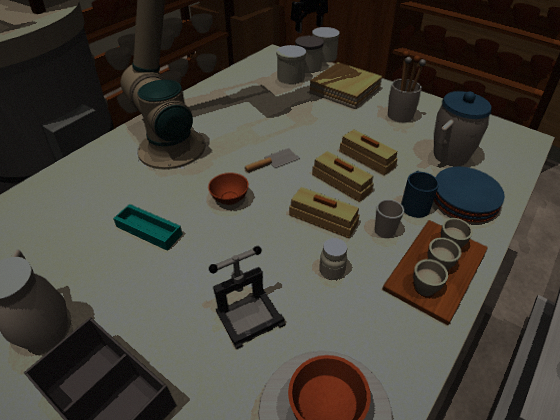

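The boxes are yellow with brown handles, in the top view at (143,190), (205,192) and (270,177). Possible confusions are the turquoise tray at (403,320), which is the look-alike, and the yellow slab at (15,310). I'm choosing the three yellow boxes with handles. The press is at (413,163), the jar at (325,130) and the cup at (245,115).

```bash
cat > h.py <<'E'
import cv2,numpy as np
from cell import robot, grab_frame, camera_model, models
def cloud(n,d):
    m=camera_model(n);h,w=d.shape
    v,u=np.mgrid[:h,:w]; uv=np.stack([u,v],-1).reshape(-1,1,2).astype(float)
    r=cv2.undistortPoints(uv,np.array(m["K"]),np.array(m["dist"])).reshape(h,w,2)
    P=np.dstack([r,np.ones((h,w))])*d[...,None]
    W=(P-np.array(m["t"]))@np.array(m["R"]); W[d<=0]=np.nan
    return W
def rect(pts):
    (c,s,a)=cv2.minAreaRect((pts*1000).astype(np.float32)); b=cv2.boxPoints((c,s,a))
    e=[b[1]-b[0],b[2]-b[1]]; e=max(e,key=np.linalg.norm); ang=np.arctan2(e[1],e[0])
    ang=(ang+np.pi/2)%np.pi-np.pi/2
    return np.round(c,1),np.round(sorted(s),1),round(float(ang),3)
def comps(W,lo,hi,minpx=25):
    z=W[...,2]; m=((z>lo)&(z<hi)).astype(np.uint8)
    n,l,st,c=cv2.connectedComponentsWithStats(m,connectivity=8)
    return [(np.round(c[i]).astype(int),st[i,4],W[l==i]) for i in range(1,n) if st[i,4]>=minpx]
E
cat > m0.py <<'E'
from h import *
for n in("top","scene"):
    W=cloud(n,np.load(n+"0.npy")); 
    t=W[...,2]; x=W[...,0];y=W[...,1]
    W[(x<0.3)|(x>0.8)|(y<-.4)|(y>.5)]=np.nan
    print(n,"table med z",np.nanmedian(W[...,2]))
    for lo,hi in((.05,.064),(.066,.08),(.08,.1),(.1,.2)):
        for c,a,P in comps(W,lo,hi,15):
            print(lo,hi,c.tolist(),a,"c,size,ang",*rect(P[:,:2]),"zmed",round(float(np.median(P[:,2])),4))
E
python3 m0.py; python3 - <<'E'
import cv2
a=cv2.imread('pics/top0.png')[110:240,100:460]; b=cv2.imread('pics/scene0.png')[120:350,180:460]
cv2.imwrite('pics/crop1.png',cv2.convertScaleAbs(cv2.resize(a,None,fx=2.2,fy=2.2,interpolation=2),alpha=1.4))
cv2.imwrite('pics/crop2.png',cv2.convertScaleAbs(cv2.resize(b[110:230,20:120],None,fx=5,fy=5,interpolation=2),alpha=1.6))
E
```

```text
top table med z 0.0001116973789518127
0.05 0.064 [186, 92] 81 c,size,ang [758.8 221.7] [27.3 69.6] -1.013 zmed 0.0575
0.05 0.064 [196, 114] 72 c,size,ang [715.2 199.7] [29.8 76.2] -1.177 zmed 0.0577
0.05 0.064 [242, 105] 72 c,size,ang [725.7  87. ] [27.6 57. ] -1.2 zmed 0.0572
0.05 0.064 [89, 121] 61 c,size,ang [688.  456.7] [11.1 72.7] -0.767 zmed 0.0569
0.05 0.064 [248, 124] 20 c,size,ang [683.1  70.8] [ 4.8 27.9] -1.235 zmed 0.0561
0.05 0.064 [323, 137] 111 c,size,ang [ 657.9 -106.8] [36.1 58.1] 1.407 zmed 0.0572
0.05 0.064 [269, 175] 1497 c,size,ang [561.6  21.1] [ 55.8 164.2] 0.134 zmed 0.0573
0.05 0.064 [140, 190] 1557 c,size,ang [526.8 323.4] [ 57.6 164.3] -0.139 zmed 0.057
0.05 0.064 [202, 191] 1540 c,size,ang [523. 177.] [ 57.3 164. ] -0.123 zmed 0.0571
0.05 0.064 [391, 171] 15 c,size,ang [ 567.5 -264. ] [ 2.9 18.6] 1.005 zmed 0.0563
0.05 0.064 [425, 185] 17 c,size,ang [ 533.7 -340.5] [ 2.3 18.1] 1.101 zmed 0.0576
0.066 0.08 [430, 87] 67 c,size,ang [ 767.4 -353.9] [11.1 83.6] 0.856 zmed 0.0772
0.066 0.08 [185, 89] 88 c,size,ang [756.9 220. ] [33.3 70.6] -1.041 zmed 0.0731
0.
[... 3715 characters left out ...]
c,size,ang [752.2 443.3] [ 31.6 123.2] 0.688 zmed 0.0911
0.08 0.1 [422, 184] 367 c,size,ang [740.9 212.7] [77.7 91. ] 1.5 zmed 0.0903
0.08 0.1 [390, 208] 112 c,size,ang [711.9  79.8] [63.5 66.4] -1.103 zmed 0.0819
0.08 0.1 [334, 247] 374 c,size,ang [ 670.1 -109.9] [51.2 54.4] -0.977 zmed 0.0864
0.08 0.1 [237, 281] 414 c,size,ang [ 559.5 -305.8] [ 23.  104.7] 1.158 zmed 0.0876
0.08 0.1 [302, 360] 364 c,size,ang [ 769.4 -362.1] [26.4 92.6] 1.135 zmed 0.0854
0.1 0.2 [460, 121] 1893 c,size,ang [730.5 443.2] [113.5 139. ] 0.0 zmed 0.1608
0.1 0.2 [235, 263] 527 c,size,ang [ 558.7 -305.1] [ 23.6 109.8] 1.098 zmed 0.1537
0.1 0.2 [311, 361] 51 c,size,ang [ 795.3 -391.4] [ 9.1 16.2] -1.571 zmed 0.1609
```

View pics/crop1.png

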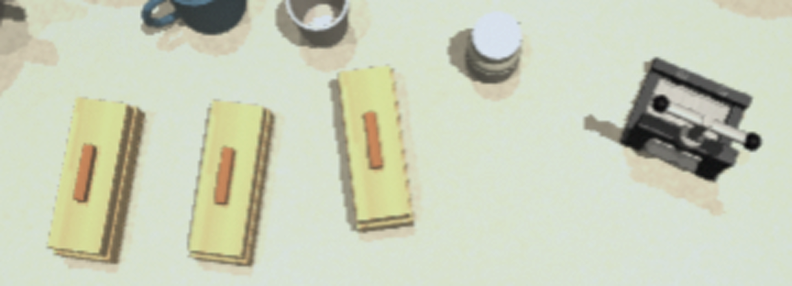

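View pics/crop2.png

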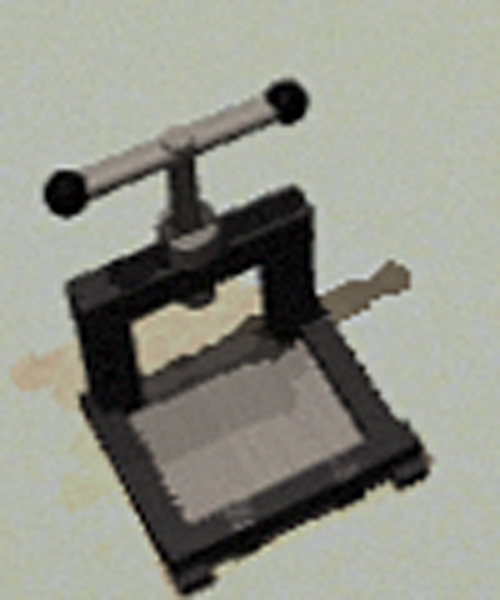

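Crops: the right box's handle is at about (270,173) in top-view pixels, all three boxes are yellow and closed, and the press's back stop is on its far side. From the depth data, the boxes are at (0.527,0.3235), (0.523,0.177) and (0.561,0.021). The press is at (0.558,-0.306) with yaw -0.414.

```bash
cat > plan.py <<'E'
# usage: plan.py x,y,z,yaw,rows ...   prints per-row values for each waypoint (turn first, then shift)
import sys,numpy as np
from scipy.spatial.transform import Rotation as Rt
from cell import robot
s=robot.observe(); p=np.array(s["eef_pos"]); R=Rt.from_rotvec(s["ee_rot"])
print("t",round(s["t"],2),"pos",p.round(4),"F",np.round(s["wrist_force"],2),"open",round(s["opening"],3))
for w in sys.argv[1:]:
    x,y,z,a,n=map(float,w.split(","))
    yt=np.array([-np.sin(a),np.cos(a),0]);zt=np.array([0,0,-1.]);T=Rt.from_matrix(np.stack([np.cross(yt,zt),yt,zt],1))
    r=(R.inv()*T).as_rotvec()/(2*np.pi); k=int(np.ceil(abs(r).max()/0.02)) if abs(r).max()>2e-4 else 0
    if k: print(" turn",k,"rows",(r/k).round(4))
    R=T; d=R.inv().apply(np.array([x,y,z])-p)/0.6; p=np.array([x,y,z])
    print(" shift",int(n),"rows",(d/n).round(4),"max mm/row",round(600*np.linalg.norm(d)/n,1))
E
python3 plan.py .527,.3235,.14,-.139,12 .527,.3235,.016,-.139,6
```

```text
t 0.1 pos [0.1392 0.5574 0.2415] F [-0.69 -0.15 -0.37] open 1.002
 turn 1 rows [-0.0003 -0.     -0.0168]
 shift 12 rows [-0.0578 -0.0247  0.0141] max mm/row 38.7
 shift 6 rows [0.     0.     0.0344] max mm/row 20.7
```

Request:
{"name": "jog_arm", "arguments": {"motion": [{"wz": -0.0168, "fingers": 1}, {"tx": -0.0578, "ty": -0.0247, "tz": 0.0141}, {"tx": -0.0578, "ty": -0.0247, "tz": 0.0141}, {"tx": -0.0578, "ty": -0.0247, "tz": 0.0141}, {"tx": -0.0578, "ty": -0.0247, "tz": 0.0141}, {"tx": -0.0578, "ty": -0.0247, "tz": 0.0141}, {"tx": -0.0578, "ty": -0.0247, "tz": 0.0141}, {"tx": -0.0578, "ty": -0.0247, "tz": 0.0141}, {"tx": -0.0578, "ty": -0.0247, "tz": 0.0141}, {"tx": -0.0578, "ty": -0.0247, "tz": 0.0141}, {"tx": -0.0578, "ty": -0.0247, "tz": 0.0141}, {"tx": -0.0578, "ty": -0.0247, "tz": 0.0141}, {"tx": -0.0578, "ty": -0.0247, "tz": 0.0141}, {}, {}]}}

```text
invalid input at $.motion[0]: expected keys tx, ty, tz, wx, wy, wz, fingers
```

```bash
python3 plan.py .527,.3235,.016,-.139,8; python3 -c "
from cell import *; print(robot.observe()['ee_rot'])"
```

```text
t 0.1 pos [0.1392 0.5574 0.2415] F [-0.69 -0.15 -0.37] open 1.002
 turn 1 rows [-0.0003 -0.     -0.0168]
 shift 8 rows [-0.0868 -0.0371  0.047 ] max mm/row 63.2
[-3.83496508e-01 -3.11769533e+00  2.54537981e-03]
```

Request:
{"name": "jog_arm", "arguments": {"motion": [{"tx": 0, "ty": 0, "tz": 0, "wx": 0, "wy": 0, "wz": -0.0168, "fingers": 1}, {"tx": -0.0578, "ty": -0.0247, "tz": 0.0141, "wx": 0, "wy": 0, "wz": 0, "fingers": 1}, {"tx": -0.0578, "ty": -0.0247, "tz": 0.0141, "wx": 0, "wy": 0, "wz": 0, "fingers": 1}, {"tx": -0.0578, "ty": -0.0247, "tz": 0.0141, "wx": 0, "wy": 0, "wz": 0, "fingers": 1}, {"tx": -0.0578, "ty": -0.0247, "tz": 0.0141, "wx": 0, "wy": 0, "wz": 0, "fingers": 1}, {"tx": -0.0578, "ty": -0.0247, "tz": 0.0141, "wx": 0, "wy": 0, "wz": 0, "fingers": 1}, {"tx": -0.0578, "ty": -0.0247, "tz": 0.0141, "wx": 0, "wy": 0, "wz": 0, "fingers": 1}, {"tx": -0.0578, "ty": -0.0247, "tz": 0.0141, "wx": 0, "wy": 0, "wz": 0, "fingers": 1}, {"tx": -0.0578, "ty": -0.0247, "tz": 0.0141, "wx": 0, "wy": 0, "wz": 0, "fingers": 1}, {"tx": -0.0578, "ty": -0.0247, "tz": 0.0141, "wx": 0, "wy": 0, "wz": 0, "fingers": 1}, {"tx": -0.0578, "ty": -0.0247, "tz": 0.0141, "wx": 0, "wy": 0, "wz": 0, "fingers": 1}, {"tx": -0.0578, "ty": -0.0247, "tz": 0.0141, "wx": 0, "wy": 0, "wz": 0, "fingers": 1}, {"tx": -0.0578, "ty": -0.0247, "tz": 0.0141, "wx": 0, "wy": 0, "wz": 0, "fingers": 1}, {"tx": 0, "ty": 0, "tz": 0, "wx": 0, "wy": 0, "wz": 0, "fingers": 1}, {"tx": 0, "ty": 0, "tz": 0, "wx": 0, "wy": 0, "wz": 0, "fingers": 1}]}}

```text
t: 1.6
eef_pos: [0.5269, 0.3233, 0.1398]
ee_rot: [-0.222, -3.132, 0.001]
wrist_force: [0.3, 0.3, -0.2]
opening: 1.002
finger_force: 0.0
```

```bash
python3 plan.py .527,.3235,.016,-.139,6; python3 -c "
from cell import *; print(robot.observe()['ee_rot'])"
```

```text
t 1.6 pos [0.5269 0.3233 0.1398] F [ 0.26  0.29 -0.18] open 1.002
 turn 1 rows [-0.0001 -0.0003 -0.0004]
 shift 6 rows [-0.      0.0001  0.0344] max mm/row 20.6
[-2.21501167e-01 -3.13161104e+00  8.73239421e-04]
```

Request:
{"name": "jog_arm", "arguments": {"squeeze": 60, "motion": [{"tx": 0, "ty": 0, "tz": 0.0344, "wx": 0, "wy": 0, "wz": 0, "fingers": 1}, {"tx": 0, "ty": 0, "tz": 0.0344, "wx": 0, "wy": 0, "wz": 0, "fingers": 1}, {"tx": 0, "ty": 0, "tz": 0.0344, "wx": 0, "wy": 0, "wz": 0, "fingers": 1}, {"tx": 0, "ty": 0, "tz": 0.0344, "wx": 0, "wy": 0, "wz": 0, "fingers": 1}, {"tx": 0, "ty": 0, "tz": 0.0344, "wx": 0, "wy": 0, "wz": 0, "fingers": 1}, {"tx": 0, "ty": 0, "tz": 0.0344, "wx": 0, "wy": 0, "wz": 0, "fingers": 1}, {"tx": 0, "ty": 0, "tz": 0, "wx": 0, "wy": 0, "wz": 0, "fingers": 1}, {"tx": 0, "ty": 0, "tz": 0, "wx": 0, "wy": 0, "wz": 0, "fingers": -1}, {"tx": 0, "ty": 0, "tz": 0, "wx": 0, "wy": 0, "wz": 0, "fingers": -1}, {"tx": 0, "ty": 0, "tz": 0, "wx": 0, "wy": 0, "wz": 0, "fingers": -1}, {"tx": 0, "ty": 0, "tz": 0, "wx": 0, "wy": 0, "wz": 0, "fingers": -1}, {"tx": 0, "ty": 0, "tz": 0, "wx": 0, "wy": 0, "wz": 0, "fingers": -1}]}}

```text
t: 2.8
eef_pos: [0.5276, 0.3248, 0.0187]
ee_rot: [0.218, 3.132, 0.003]
wrist_force: [-1.6, 1.8, 6.7]
opening: 0.714
finger_force: 68.0
```

Request:
{"name": "jog_arm", "arguments": {"motion": [{"tx": 0, "ty": 0, "tz": -0.0083, "wx": 0, "wy": 0, "wz": 0, "fingers": -1}, {"tx": 0, "ty": 0, "tz": -0.0083, "wx": 0, "wy": 0, "wz": 0, "fingers": -1}, {"tx": 0, "ty": 0, "tz": -0.0083, "wx": 0, "wy": 0, "wz": 0, "fingers": -1}, {"tx": 0, "ty": 0, "tz": -0.0083, "wx": 0, "wy": 0, "wz": 0, "fingers": -1}, {"tx": 0, "ty": 0, "tz": -0.0083, "wx": 0, "wy": 0, "wz": 0, "fingers": -1}, {"tx": 0, "ty": 0, "tz": 0, "wx": 0, "wy": 0, "wz": 0, "fingers": -1}, {"tx": 0, "ty": 0, "tz": 0, "wx": 0, "wy": 0, "wz": 0, "fingers": -1}, {"tx": 0, "ty": 0, "tz": 0, "wx": 0, "wy": 0, "wz": 0, "fingers": -1}, {"tx": 0, "ty": 0, "tz": 0, "wx": 0, "wy": 0, "wz": 0, "fingers": -1}]}}

```text
t: 3.7
eef_pos: [0.5266, 0.3239, 0.0416]
ee_rot: [-0.218, -3.133, 0.0]
wrist_force: [1.4, 0.1, -3.4]
opening: 0.707
finger_force: 66.8
```

```bash
python3 plan.py
```

```text
t 3.7 pos [0.5266 0.3239 0.0416] F [ 1.35  0.07 -3.37] open 0.707
```

Request:
{"name": "jog_arm", "arguments": {"motion": [{"tx": 0, "ty": 0, "tz": 0.0083, "wx": 0, "wy": 0, "wz": 0, "fingers": -1}, {"tx": 0, "ty": 0, "tz": 0.0083, "wx": 0, "wy": 0, "wz": 0, "fingers": -1}, {"tx": 0, "ty": 0, "tz": 0.0083, "wx": 0, "wy": 0, "wz": 0, "fingers": -1}, {"tx": 0, "ty": 0, "tz": 0.0083, "wx": 0, "wy": 0, "wz": 0, "fingers": -1}, {"tx": 0, "ty": 0, "tz": 0.005, "wx": 0, "wy": 0, "wz": 0, "fingers": -1}, {"tx": 0, "ty": 0, "tz": 0, "wx": 0, "wy": 0, "wz": 0, "fingers": -1}, {"tx": 0, "ty": 0, "tz": 0, "wx": 0, "wy": 0, "wz": 0, "fingers": -1}, {"tx": 0, "ty": 0, "tz": 0, "wx": 0, "wy": 0, "wz": 0, "fingers": 1}, {"tx": 0, "ty": 0, "tz": 0, "wx": 0, "wy": 0, "wz": 0, "fingers": 1}, {"tx": 0, "ty": 0, "tz": 0, "wx": 0, "wy": 0, "wz": 0, "fingers": 1}, {"tx": 0, "ty": 0, "tz": 0, "wx": 0, "wy": 0, "wz": 0, "fingers": 1}, {"tx": 0, "ty": 0, "tz": -0.02, "wx": 0, "wy": 0, "wz": 0, "fingers": 1}, {"tx": 0, "ty": 0, "tz": -0.05, "wx": 0, "wy": 0, "wz": 0, "fingers": 1}, {"tx": 0, "ty": 0, "tz": -0.06, "wx": 0, "wy": 0, "wz": 0, "fingers": 1}, {"tx": 0, "ty": 0, "tz": -0.06, "wx": 0, "wy": 0, "wz": 0, "fingers": 1}, {"tx": 0, "ty": 0, "tz": 0, "wx": 0, "wy": 0, "wz": 0, "fingers": 1}]}}

```text
t: 5.3
eef_pos: [0.5304, 0.3258, 0.1398]
ee_rot: [0.218, 3.123, 0.01]
wrist_force: [0.3, 0.6, 0.0]
opening: 1.0
finger_force: 0.0
```

```bash
python3 plan.py .523,.177,.13,-.123,4 .523,.177,.019,-.123,5
```

```text
t 5.3 pos [0.5304 0.3258 0.1398] F [0.26 0.56 0.01] open 1.0
 turn 1 rows [ 0.0011  0.0017 -0.0026]
 shift 4 rows [-0.0046 -0.0619  0.0041] max mm/row 37.3
 shift 5 rows [0.    0.    0.037] max mm/row 22.2
```

Request:
{"name": "jog_arm", "arguments": {"motion": [{"tx": 0, "ty": 0, "tz": 0, "wx": 0, "wy": 0, "wz": -0.0026, "fingers": 1}, {"tx": -0.0046, "ty": -0.0619, "tz": 0.0041, "wx": 0, "wy": 0, "wz": 0, "fingers": 1}, {"tx": -0.0046, "ty": -0.0619, "tz": 0.0041, "wx": 0, "wy": 0, "wz": 0, "fingers": 1}, {"tx": -0.0046, "ty": -0.0619, "tz": 0.0041, "wx": 0, "wy": 0, "wz": 0, "fingers": 1}, {"tx": -0.0046, "ty": -0.0619, "tz": 0.0041, "wx": 0, "wy": 0, "wz": 0, "fingers": 1}, {"tx": 0, "ty": 0, "tz": 0, "wx": 0, "wy": 0, "wz": 0, "fingers": 1}, {"tx": 0, "ty": 0, "tz": 0, "wx": 0, "wy": 0, "wz": 0, "fingers": 1}]}}

```text
t: 6.0
eef_pos: [0.5188, 0.1745, 0.1221]
ee_rot: [-0.195, -3.133, 0.0]
wrist_force: [0.0, -0.1, 0.7]
opening: 1.004
finger_force: 0.0
```

```bash
python3 plan.py .523,.177,.019,-.123,5
```

```text
t 6.0 pos [0.5188 0.1745 0.1221] F [ 0.03 -0.11  0.66] open 1.004
 turn 1 rows [-0.     -0.0004 -0.0003]
 shift 5 rows [-0.0013  0.001   0.0344] max mm/row 20.6
```

Request:
{"name": "jog_arm", "arguments": {"motion": [{"tx": -0.0065, "ty": 0.005, "tz": 0.0344, "wx": 0, "wy": 0, "wz": 0, "fingers": 1}, {"tx": 0, "ty": 0, "tz": 0.0344, "wx": 0, "wy": 0, "wz": 0, "fingers": 1}, {"tx": 0, "ty": 0, "tz": 0.0344, "wx": 0, "wy": 0, "wz": 0, "fingers": 1}, {"tx": 0, "ty": 0, "tz": 0.0344, "wx": 0, "wy": 0, "wz": 0, "fingers": 1}, {"tx": 0, "ty": 0, "tz": 0.0344, "wx": 0, "wy": 0, "wz": 0, "fingers": 1}, {"tx": 0, "ty": 0, "tz": 0, "wx": 0, "wy": 0, "wz": 0, "fingers": 1}, {"tx": 0, "ty": 0, "tz": 0, "wx": 0, "wy": 0, "wz": 0, "fingers": -1}, {"tx": 0, "ty": 0, "tz": 0, "wx": 0, "wy": 0, "wz": 0, "fingers": -1}, {"tx": 0, "ty": 0, "tz": 0, "wx": 0, "wy": 0, "wz": 0, "fingers": -1}, {"tx": 0, "ty": 0, "tz": 0, "wx": 0, "wy": 0, "wz": 0, "fingers": -1}, {"tx": 0, "ty": 0, "tz": 0, "wx": 0, "wy": 0, "wz": 0, "fingers": -1}, {"tx": 0, "ty": 0, "tz": -0.0083, "wx": 0, "wy": 0, "wz": 0, "fingers": -1}, {"tx": 0, "ty": 0, "tz": -0.0083, "wx": 0, "wy": 0, "wz": 0, "fingers": -1}, {"tx": 0, "ty": 0, "tz": -0.0083, "wx": 0, "wy": 0, "wz": 0, "fingers": -1}, {"tx": 0, "ty": 0, "tz": -0.0083, "wx": 0, "wy": 0, "wz": 0, "fingers": -1}, {"tx": 0, "ty": 0, "tz": -0.0083, "wx": 0, "wy": 0, "wz": 0, "fingers": -1}, {"tx": 0, "ty": 0, "tz": 0, "wx": 0, "wy": 0, "wz": 0, "fingers": -1}, {"tx": 0, "ty": 0, "tz": 0, "wx": 0, "wy": 0, "wz": 0, "fingers": -1}, {"tx": 0, "ty": 0, "tz": 0, "wx": 0, "wy": 0, "wz": 0, "fingers": -1}, {"tx": 0, "ty": 0, "tz": 0, "wx": 0, "wy": 0, "wz": 0, "fingers": -1}]}}

```text
t: 8.0
eef_pos: [0.5236, 0.1777, 0.0445]
ee_rot: [-0.193, -3.135, 0.0]
wrist_force: [0.0, -0.5, -3.6]
opening: 0.709
finger_force: 66.1
```

Request:
{"name": "jog_arm", "arguments": {"motion": [{"tx": 0, "ty": 0, "tz": 0.0083, "wx": 0, "wy": 0, "wz": 0, "fingers": -1}, {"tx": 0, "ty": 0, "tz": 0.0083, "wx": 0, "wy": 0, "wz": 0, "fingers": -1}, {"tx": 0, "ty": 0, "tz": 0.0083, "wx": 0, "wy": 0, "wz": 0, "fingers": -1}, {"tx": 0, "ty": 0, "tz": 0.0083, "wx": 0, "wy": 0, "wz": 0, "fingers": -1}, {"tx": 0, "ty": 0, "tz": 0.0075, "wx": 0, "wy": 0, "wz": 0, "fingers": -1}, {"tx": 0, "ty": 0, "tz": 0, "wx": 0, "wy": 0, "wz": 0, "fingers": -1}, {"tx": 0, "ty": 0, "tz": 0, "wx": 0, "wy": 0, "wz": 0, "fingers": -1}, {"tx": 0, "ty": 0, "tz": 0, "wx": 0, "wy": 0, "wz": 0, "fingers": 1}, {"tx": 0, "ty": 0, "tz": 0, "wx": 0, "wy": 0, "wz": 0, "fingers": 1}, {"tx": 0, "ty": 0, "tz": 0, "wx": 0, "wy": 0, "wz": 0, "fingers": 1}, {"tx": 0, "ty": 0, "tz": 0, "wx": 0, "wy": 0, "wz": 0, "fingers": 1}, {"tx": 0, "ty": 0, "tz": -0.02, "wx": 0, "wy": 0, "wz": 0, "fingers": 1}, {"tx": 0, "ty": 0, "tz": -0.05, "wx": 0, "wy": 0, "wz": 0, "fingers": 1}, {"tx": 0, "ty": 0, "tz": -0.06, "wx": 0, "wy": 0, "wz": 0, "fingers": 1}, {"tx": 0, "ty": 0, "tz": -0.06, "wx": 0, "wy": 0, "wz": 0, "fingers": 1}, {"tx": 0, "ty": 0, "tz": 0, "wx": 0, "wy": 0, "wz": 0, "fingers": 1}, {"tx": 0, "ty": 0, "tz": 0, "wx": 0, "wy": 0, "wz": 0, "fingers": 1}, {"tx": 0, "ty": 0, "tz": 0, "wx": 0, "wy": 0, "wz": 0, "fingers": 1}]}}

```text
t: 9.8
eef_pos: [0.523, 0.1775, 0.1338]
ee_rot: [-0.193, -3.134, 0.001]
wrist_force: [1.0, 0.4, -0.6]
opening: 1.0
finger_force: 0.0
```

```bash
python3 plan.py .561,.021,.13,.134,5
```

```text
t 9.8 pos [0.523  0.1775 0.1338] F [ 1.04  0.35 -0.58] open 1.0
 turn 3 rows [-0.     -0.0001 -0.0136]
 shift 5 rows [-0.0056 -0.0534  0.0013] max mm/row 32.2
```

Request:
{"name": "jog_arm", "arguments": {"motion": [{"tx": 0, "ty": 0, "tz": 0, "wx": 0, "wy": 0, "wz": -0.0136, "fingers": 1}, {"tx": 0, "ty": 0, "tz": 0, "wx": 0, "wy": 0, "wz": -0.0136, "fingers": 1}, {"tx": 0, "ty": 0, "tz": 0, "wx": 0, "wy": 0, "wz": -0.0136, "fingers": 1}, {"tx": -0.0056, "ty": -0.0534, "tz": 0.0013, "wx": 0, "wy": 0, "wz": 0, "fingers": 1}, {"tx": -0.0056, "ty": -0.0534, "tz": 0.0013, "wx": 0, "wy": 0, "wz": 0, "fingers": 1}, {"tx": -0.0056, "ty": -0.0534, "tz": 0.0013, "wx": 0, "wy": 0, "wz": 0, "fingers": 1}, {"tx": -0.0056, "ty": -0.0534, "tz": 0.0013, "wx": 0, "wy": 0, "wz": 0, "fingers": 1}, {"tx": -0.0056, "ty": -0.0534, "tz": 0.0013, "wx": 0, "wy": 0, "wz": 0, "fingers": 1}, {"tx": 0, "ty": 0, "tz": 0, "wx": 0, "wy": 0, "wz": 0, "fingers": 1}, {"tx": 0, "ty": 0, "tz": 0, "wx": 0, "wy": 0, "wz": 0, "fingers": 1}, {"tx": 0, "ty": 0, "tz": 0, "wx": 0, "wy": 0, "wz": 0, "fingers": 1}]}}

```text
t: 10.9
eef_pos: [0.5608, 0.0219, 0.1295]
ee_rot: [0.21, -3.132, -0.002]
wrist_force: [-0.2, -1.3, -0.1]
opening: 0.997
finger_force: 0.0
```

```bash
python3 plan.py .561,.021,.019,.134,5
```

```text
t 10.9 pos [0.5608 0.0219 0.1295] F [-0.17 -1.28 -0.07] open 0.997
 turn 1 rows [ 0.0002 -0.0004 -0.    ]
 shift 5 rows [-0.     -0.0003  0.0368] max mm/row 22.1
```

Request:
{"name": "jog_arm", "arguments": {"squeeze": 80, "motion": [{"tx": 0, "ty": -0.001, "tz": 0.0368, "wx": 0, "wy": 0, "wz": 0, "fingers": 1}, {"tx": 0, "ty": 0, "tz": 0.0368, "wx": 0, "wy": 0, "wz": 0, "fingers": 1}, {"tx": 0, "ty": 0, "tz": 0.0368, "wx": 0, "wy": 0, "wz": 0, "fingers": 1}, {"tx": 0, "ty": 0, "tz": 0.0368, "wx": 0, "wy": 0, "wz": 0, "fingers": 1}, {"tx": 0, "ty": 0, "tz": 0.0368, "wx": 0, "wy": 0, "wz": 0, "fingers": 1}, {"tx": 0, "ty": 0, "tz": 0, "wx": 0, "wy": 0, "wz": 0, "fingers": 1}, {"tx": 0, "ty": 0, "tz": 0, "wx": 0, "wy": 0, "wz": 0, "fingers": -1}, {"tx": 0, "ty": 0, "tz": 0, "wx": 0, "wy": 0, "wz": 0, "fingers": -1}, {"tx": 0, "ty": 0, "tz": 0, "wx": 0, "wy": 0, "wz": 0, "fingers": -1}, {"tx": 0, "ty": 0, "tz": 0, "wx": 0, "wy": 0, "wz": 0, "fingers": -1}, {"tx": 0, "ty": 0, "tz": 0, "wx": 0, "wy": 0, "wz": 0, "fingers": -1}, {"tx": 0, "ty": 0, "tz": -0.0083, "wx": 0, "wy": 0, "wz": 0, "fingers": -1}, {"tx": 0, "ty": 0, "tz": -0.0083, "wx": 0, "wy": 0, "wz": 0, "fingers": -1}, {"tx": 0, "ty": 0, "tz": -0.0083, "wx": 0, "wy": 0, "wz": 0, "fingers": -1}, {"tx": 0, "ty": 0, "tz": -0.0083, "wx": 0, "wy": 0, "wz": 0, "fingers": -1}, {"tx": 0, "ty": 0, "tz": -0.0083, "wx": 0, "wy": 0, "wz": 0, "fingers": -1}, {"tx": 0, "ty": 0, "tz": 0, "wx": 0, "wy": 0, "wz": 0, "fingers": -1}, {"tx": 0, "ty": 0, "tz": 0, "wx": 0, "wy": 0, "wz": 0, "fingers": -1}, {"tx": 0, "ty": 0, "tz": 0, "wx": 0, "wy": 0, "wz": 0, "fingers": -1}, {"tx": 0, "ty": 0, "tz": 0, "wx": 0, "wy": 0, "wz": 0, "fingers": -1}]}}

```text
t: 12.9
eef_pos: [0.5616, 0.0206, 0.0447]
ee_rot: [0.209, -3.134, -0.0]
wrist_force: [-0.4, -0.9, -7.0]
opening: 0.705
finger_force: 88.2
```

The reading is 7 N, so this is the heavy box. I'll set it back down, rise and look.

Request:
{"name": "jog_arm", "arguments": {"motion": [{"tx": 0, "ty": 0, "tz": 0, "wx": 0, "wy": 0, "wz": 0, "fingers": -1}, {"tx": 0, "ty": 0, "tz": 0.0083, "wx": 0, "wy": 0, "wz": 0, "fingers": -1}, {"tx": 0, "ty": 0, "tz": 0.0083, "wx": 0, "wy": 0, "wz": 0, "fingers": -1}, {"tx": 0, "ty": 0, "tz": 0.0083, "wx": 0, "wy": 0, "wz": 0, "fingers": -1}, {"tx": 0, "ty": 0, "tz": 0.0083, "wx": 0, "wy": 0, "wz": 0, "fingers": -1}, {"tx": 0, "ty": 0, "tz": 0.0075, "wx": 0, "wy": 0, "wz": 0, "fingers": -1}, {"tx": 0, "ty": 0, "tz": 0, "wx": 0, "wy": 0, "wz": 0, "fingers": -1}, {"tx": 0, "ty": 0, "tz": 0, "wx": 0, "wy": 0, "wz": 0, "fingers": -1}, {"tx": 0, "ty": 0, "tz": 0, "wx": 0, "wy": 0, "wz": 0, "fingers": 1}, {"tx": 0, "ty": 0, "tz": 0, "wx": 0, "wy": 0, "wz": 0, "fingers": 1}, {"tx": 0, "ty": 0, "tz": 0, "wx": 0, "wy": 0, "wz": 0, "fingers": 1}, {"tx": 0, "ty": 0, "tz": 0, "wx": 0, "wy": 0, "wz": 0, "fingers": 1}, {"tx": 0, "ty": 0, "tz": -0.02, "wx": 0, "wy": 0, "wz": 0, "fingers": 1}, {"tx": 0, "ty": 0, "tz": -0.05, "wx": 0, "wy": 0, "wz": 0, "fingers": 1}, {"tx": 0, "ty": 0, "tz": -0.06, "wx": 0, "wy": 0, "wz": 0, "fingers": 1}, {"tx": 0, "ty": 0, "tz": -0.06, "wx": 0, "wy": 0, "wz": 0, "fingers": 1}, {"tx": 0, "ty": 0, "tz": 0, "wx": 0, "wy": 0, "wz": 0, "fingers": 0}, {"tx": 0, "ty": 0, "tz": 0, "wx": 0, "wy": 0, "wz": 0, "fingers": -0.2}, {"tx": 0, "ty": 0, "tz": 0, "wx": 0, "wy": 0, "wz": 0, "fingers": -0.2}]}}

```text
t: 14.8
eef_pos: [0.561, 0.0206, 0.134]
ee_rot: [0.209, -3.133, -0.0]
wrist_force: [-0.4, 0.7, 0.0]
opening: 0.515
finger_force: 0.0
```

```bash
cat > look.py <<'E'
from h import *
import sys
lo,hi,n=float(sys.argv[1]),float(sys.argv[2]),sys.argv[3]
p,d=grab_frame(n); cv2.imwrite("pics/"+sys.argv[4]+".png",p[:,:,::-1]); W=cloud(n,d)
x=W[...,0];y=W[...,1]; W[(x<0.3)|(x>0.68)|(y<-.42)|(y>.4)]=np.nan
for c,a,P in comps(W,lo,hi,15): print(c.tolist(),a,*rect(P[:,:2]),"zmed",round(float(np.median(P[:,2])),4))
E
python3 look.py .066 .08 scene s1; python3 look.py .05 .064 scene s2;python3 look.py .05 .064 top t1; python3 plan.py .561,.021,.072,.134,5
```

```text
[370, 140] 75 [528.1 323. ] [15.  56.7] -0.24 zmed 0.0719
[345, 165] 66 [529.5 176.4] [14.4 46.4] -0.036 zmed 0.0714
[324, 200] 125 [560.3  20.5] [15.6 59.1] 0.171 zmed 0.0723
[328, 256] 34 [ 665.9 -133.1] [ 5.7 26.6] -0.113 zmed 0.0741
[238, 286] 190 [ 565.1 -308.8] [ 16.8 105.5] 1.031 zmed 0.0736
[371, 146] 581 [527.6 323.6] [ 61.5 164.1] -0.154 zmed 0.0589
[354, 174] 466 [552.1 173.4] [ 60.3 109.7] -0.12 zmed 0.0596
[244, 182] 32 [341.  -33.4] [17.8 74.2] -0.713 zmed 0.0517
[325, 205] 1016 [560.   21.3] [ 62.7 164.9] 0.134 zmed 0.0596
[233, 197] 18 [354.4 -95.1] [ 6.6 41.7] 1.015 zmed 0.052
[325, 260] 75 [ 658.8 -129.1] [14.9 42.5] -0.393 zmed 0.0591
[257, 283] 38 [ 580.4 -271.4] [ 9.1 21.6] 0.75 zmed 0.0571
[239, 289] 22 [ 561.4 -309.1] [ 6.5 15.3] 0.807 zmed 0.0588
[222, 299] 41 [ 546.8 -348.3] [ 9.9 21.8] 0.663 zmed 0.0564
[323, 136] 111 [ 657.2 -106.8] [35.2 58.4] 1.433 zmed 0.057
[140, 190] 1550 [526.6 324. ] [ 58.8 163.9] -0.132 zmed 0.0571
[196, 164] 92 [584.2 193. ] [13.1 46.2] -0.183 zmed 0.0569
[215, 171] 106 [567.7 149.2] [10.  66.7] -0.115 zmed 0.0564
[273, 172] 28 [565.5  12.5] [ 6.4 27.7] -0.123 zmed 0.0574
[392, 171] 18 [ 567.6 -264.4] [ 3.3 18.9] 1.061 zmed 0.056
[263, 181] 190 [545.5  34. ] [25.6 52.4] 0.143 zmed 0.0571
[425, 185] 20 [ 533.7 -340.1] [ 3.7 19.5] 1.016 zmed 0.0567
t 14.95 pos [0.561  0.0207 0.1333] F [-0.86  0.61 -0.17] open 0.395
 turn 1 rows [ 0.0001 -0.0004 -0.0001]
 shift 5 rows [-0.      0.0001  0.0204] max mm/row 12.3
```

Request:
{"name": "jog_arm", "arguments": {"squeeze": 50, "motion": [{"tx": 0, "ty": 0, "tz": 0.0204, "wx": 0, "wy": 0, "wz": 0, "fingers": -0.2}, {"tx": 0, "ty": 0, "tz": 0.0204, "wx": 0, "wy": 0, "wz": 0, "fingers": -0.2}, {"tx": 0, "ty": 0, "tz": 0.0204, "wx": 0, "wy": 0, "wz": 0, "fingers": -0.2}, {"tx": 0, "ty": 0, "tz": 0.0204, "wx": 0, "wy": 0, "wz": 0, "fingers": -0.2}, {"tx": 0, "ty": 0, "tz": 0.0204, "wx": 0, "wy": 0, "wz": 0, "fingers": -0.2}, {"tx": 0, "ty": 0, "tz": 0, "wx": 0, "wy": 0, "wz": 0, "fingers": -0.2}, {"tx": 0, "ty": 0, "tz": 0, "wx": 0, "wy": 0, "wz": 0, "fingers": -1}, {"tx": 0, "ty": 0, "tz": 0, "wx": 0, "wy": 0, "wz": 0, "fingers": -1}, {"tx": 0, "ty": 0, "tz": 0, "wx": 0, "wy": 0, "wz": 0, "fingers": -1}, {"tx": 0, "ty": 0, "tz": 0, "wx": 0, "wy": 0, "wz": 0, "fingers": -1}, {"tx": 0, "ty": 0, "tz": 0, "wx": 0, "wy": 0, "wz": 0, "fingers": -1}]}}

```text
t: 16.05
eef_pos: [0.5621, 0.0206, 0.0737]
ee_rot: [-0.209, 3.134, -0.0]
wrist_force: [0.5, -0.4, 1.0]
opening: 0.12
finger_force: 50.9
```

Request:
{"name": "jog_arm", "arguments": {"motion": [{"tx": 0, "ty": 0, "tz": -0.0125, "wx": 0, "wy": 0, "wz": 0, "fingers": -1}, {"tx": 0, "ty": 0, "tz": -0.0125, "wx": 0, "wy": 0, "wz": 0, "fingers": -1}, {"tx": 0, "ty": 0, "tz": -0.0125, "wx": 0, "wy": 0, "wz": 0, "fingers": -1}, {"tx": 0, "ty": 0, "tz": -0.0125, "wx": 0, "wy": 0, "wz": 0, "fingers": -1}, {"tx": 0, "ty": 0, "tz": -0.0125, "wx": 0, "wy": 0, "wz": 0, "fingers": -1}, {"tx": 0, "ty": 0, "tz": -0.0125, "wx": 0, "wy": 0, "wz": 0, "fingers": -1}, {"tx": 0, "ty": 0, "tz": -0.0125, "wx": 0, "wy": 0, "wz": 0, "fingers": -1}, {"tx": 0, "ty": 0, "tz": -0.0125, "wx": 0, "wy": 0, "wz": 0, "fingers": -1}, {"tx": 0, "ty": 0, "tz": 0, "wx": 0, "wy": 0, "wz": 0, "fingers": -1}, {"tx": 0, "ty": 0, "tz": 0, "wx": 0, "wy": 0, "wz": 0, "fingers": -1}]}}

```text
t: 17.05
eef_pos: [0.5619, 0.0206, 0.1335]
ee_rot: [-0.209, 3.134, 0.0]
wrist_force: [0.5, 1.1, -1.1]
opening: 0.12
finger_force: 50.8
```

```bash
python3 plan.py .525,-.105,.14,.134,6 .525,-.105,.046,.134,8;  python3 look.py .05 .064 scene s3
```

```text
t 17.05 pos [0.5619 0.0206 0.1335] F [ 0.53  1.1  -1.05] open 0.12
 shift 6 rows [ 0.0148 -0.0332 -0.0018] max mm/row 21.8
 shift 8 rows [0.     0.     0.0196] max mm/row 11.8
[371, 146] 590 [527.7 323.2] [ 62.1 163.9] -0.148 zmed 0.0589
[317, 159] 22 [443.  164.1] [ 8.7 21.2] -0.986 zmed 0.0585
[353, 174] 478 [551.  174.7] [ 60.9 111.7] -0.091 zmed 0.0593
[242, 189] 35 [352.6 -55.1] [22.3 85. ] -1.253 zmed 0.052
[216, 196] 16 [ 317.8 -118.8] [ 3.9 35.2] 0.096 zmed 0.0518
[324, 205] 136 [560.7  20.6] [31.6 44.4] 0.045 zmed 0.0527
[325, 260] 79 [ 658.4 -128.9] [14.2 44.6] -0.449 zmed 0.0582
[257, 282] 40 [ 581.  -272.3] [10.2 21.6] 0.71 zmed 0.0575
[239, 289] 22 [ 561.9 -309.5] [ 5.5 15.3] 0.829 zmed 0.0592
[221, 299] 41 [ 546.3 -348.4] [10. 22.] 0.591 zmed 0.0564
```

View pics/s3.png

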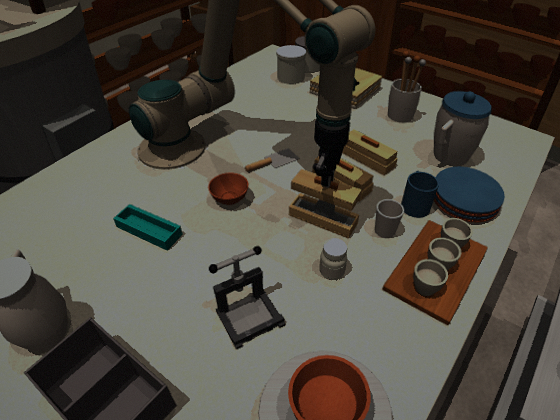

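The lid is held at about (325,185), and the box at (324,210) stands open with its pad showing. I'm laying the lid on the free strip.

Request:
{"name": "jog_arm", "arguments": {"motion": [{"tx": 0.0148, "ty": -0.0332, "tz": -0.0018, "wx": 0, "wy": 0, "wz": 0, "fingers": -1}, {"tx": 0.0148, "ty": -0.0332, "tz": -0.0018, "wx": 0, "wy": 0, "wz": 0, "fingers": -1}, {"tx": 0.0148, "ty": -0.0332, "tz": -0.0018, "wx": 0, "wy": 0, "wz": 0, "fingers": -1}, {"tx": 0.0148, "ty": -0.0332, "tz": -0.0018, "wx": 0, "wy": 0, "wz": 0, "fingers": -1}, {"tx": 0.0148, "ty": -0.0332, "tz": -0.0018, "wx": 0, "wy": 0, "wz": 0, "fingers": -1}, {"tx": 0.0148, "ty": -0.0332, "tz": -0.0018, "wx": 0, "wy": 0, "wz": 0, "fingers": -1}, {"tx": 0, "ty": 0, "tz": 0.0195, "wx": 0, "wy": 0, "wz": 0, "fingers": -1}, {"tx": 0, "ty": 0, "tz": 0.0195, "wx": 0, "wy": 0, "wz": 0, "fingers": -1}, {"tx": 0, "ty": 0, "tz": 0.0195, "wx": 0, "wy": 0, "wz": 0, "fingers": -1}, {"tx": 0, "ty": 0, "tz": 0.0195, "wx": 0, "wy": 0, "wz": 0, "fingers": -1}, {"tx": 0, "ty": 0, "tz": 0.0195, "wx": 0, "wy": 0, "wz": 0, "fingers": -1}, {"tx": 0, "ty": 0, "tz": 0.0195, "wx": 0, "wy": 0, "wz": 0, "fingers": -1}, {"tx": 0, "ty": 0, "tz": 0.0195, "wx": 0, "wy": 0, "wz": 0, "fingers": -1}, {"tx": 0, "ty": 0, "tz": 0.0165, "wx": 0, "wy": 0, "wz": 0, "fingers": -1}, {"tx": 0, "ty": 0, "tz": 0, "wx": 0, "wy": 0, "wz": 0, "fingers": -1}, {"tx": 0, "ty": 0, "tz": 0, "wx": 0, "wy": 0, "wz": 0, "fingers": -1}, {"tx": 0, "ty": 0, "tz": 0, "wx": 0, "wy": 0, "wz": 0, "fingers": -1}]}}

```text
t: 18.8
eef_pos: [0.5252, -0.105, 0.0482]
ee_rot: [-0.209, 3.134, -0.0]
wrist_force: [-0.3, 0.1, -0.7]
opening: 0.123
finger_force: 52.0
```

Request:
{"name": "jog_arm", "arguments": {"motion": [{"tx": 0, "ty": 0, "tz": 0.003, "wx": 0, "wy": 0, "wz": 0, "fingers": -1}, {"tx": 0, "ty": 0, "tz": 0, "wx": 0, "wy": 0, "wz": 0, "fingers": -1}, {"tx": 0, "ty": 0, "tz": 0, "wx": 0, "wy": 0, "wz": 0, "fingers": 0.1}, {"tx": 0, "ty": 0, "tz": 0, "wx": 0, "wy": 0, "wz": 0, "fingers": 0.1}, {"tx": 0, "ty": 0, "tz": 0, "wx": 0, "wy": 0, "wz": 0, "fingers": 0.1}, {"tx": 0, "ty": 0, "tz": -0.02, "wx": 0, "wy": 0, "wz": 0, "fingers": 0.1}, {"tx": 0, "ty": 0, "tz": -0.05, "wx": 0, "wy": 0, "wz": 0, "fingers": 0.1}, {"tx": 0, "ty": 0, "tz": -0.05, "wx": 0, "wy": 0, "wz": 0, "fingers": 0.1}, {"tx": 0, "ty": 0, "tz": -0.05, "wx": 0, "wy": 0, "wz": 0, "fingers": 0.1}, {"tx": 0, "ty": 0, "tz": 0, "wx": 0, "wy": 0, "wz": 0, "fingers": 0.1}, {"tx": 0, "ty": 0, "tz": 0, "wx": 0, "wy": 0, "wz": 0, "fingers": 0.1}]}}

```text
t: 19.9
eef_pos: [0.5253, -0.105, 0.1494]
ee_rot: [-0.209, 3.132, -0.001]
wrist_force: [-0.2, 0.5, -0.6]
opening: 0.547
finger_force: 0.0
```

```bash
echo die; python3 look.py .043 .056 top t2; echo lid; python3 look.py .024 .036 scene s4|grep ' -1[01]'; python3 plan.py .561,.021,.12,.134,5
```

```text
die
[136, 158] 15 [601.9 337.8] [11.  14.9] -0.771 zmed 0.0544
[151, 162] 16 [593.7 299.5] [ 8.8 24.3] -0.052 zmed 0.0554
[145, 163] 28 [588.1 312.7] [12.2 26.4] 0.052 zmed 0.0547
[150, 194] 181 [522.5 304.3] [ 19.  160.8] -0.143 zmed 0.0522
[217, 169] 33 [573.8 146. ] [ 5.3 51.9] -0.12 zmed 0.0525
[269, 175] 238 [561.4  22.6] [29.9 45. ] 0.143 zmed 0.0499
[211, 171] 25 [568.7 158. ] [14.1 20.8] -0.302 zmed 0.055
[390, 172] 18 [ 568.5 -263.3] [ 6.6 19.9] 0.793 zmed 0.05
[194, 183] 19 [538.3 194.7] [14.3 14.4] 1.57 zmed 0.0554
[213, 188] 30 [528.4 153.5] [11.5 29.3] 0.037 zmed 0.0538
[424, 186] 17 [ 534. -340.] [ 4.9 18.3] 0.913 zmed 0.0501
[323, 193] 73 [ 517.8 -105.5] [11.6 46.5] 0.18 zmed 0.0449
[206, 203] 84 [497.6 166.7] [43.7 43.7] -0.464 zmed 0.0548
[203, 217] 36 [459.9 170.4] [21.4 26.2] 0.42 zmed 0.055
[193, 214] 18 [466.3 197. ] [11.7 14. ] -1.557 zmed 0.0552
[127, 220] 21 [453.8 349.2] [13.5 14.5] 0.034 zmed 0.0552
[207, 223] 27 [445.7 163.3] [15.2 31.2] -0.832 zmed 0.0519
lid
[284, 235] 1124 [ 522.8 -103.9] [ 60.4 165. ] 0.129 zmed 0.0325
t 20.0 pos [ 0.5241 -0.1047  0.1475] F [0.68 0.44 0.2 ] open 0.551
 turn 1 rows [ 0.0001 -0.0002 -0.0001]
 shift 5 rows [-0.0178  0.0399  0.0092] max mm/row 26.8
```

Request:
{"name": "jog_arm", "arguments": {"motion": [{"tx": -0.0178, "ty": 0.0399, "tz": 0.009, "wx": 0, "wy": 0, "wz": 0, "fingers": 0.1}, {"tx": -0.0178, "ty": 0.0399, "tz": 0.009, "wx": 0, "wy": 0, "wz": 0, "fingers": 0.1}, {"tx": -0.0178, "ty": 0.0399, "tz": 0.009, "wx": 0, "wy": 0, "wz": 0, "fingers": 0.1}, {"tx": -0.0178, "ty": 0.0399, "tz": 0.009, "wx": 0, "wy": 0, "wz": 0, "fingers": 0.1}, {"tx": -0.0178, "ty": 0.0399, "tz": 0.009, "wx": 0, "wy": 0, "wz": 0, "fingers": 0.1}, {"tx": 0, "ty": 0, "tz": 0, "wx": 0, "wy": 0, "wz": 0, "fingers": 0.1}, {"tx": 0, "ty": 0, "tz": 0, "wx": 0, "wy": 0, "wz": 0, "fingers": 0.1}, {"tx": 0, "ty": 0, "tz": 0, "wx": 0, "wy": 0, "wz": 0, "fingers": 0.1}]}}

```text
t: 20.8
eef_pos: [0.5614, 0.0201, 0.1206]
ee_rot: [0.209, -3.133, 0.0]
wrist_force: [-0.2, -0.1, -0.2]
opening: 0.549
finger_force: 0.0
```

```bash
python3 plan.py .5615,.022,.046,.136,5
```

```text
t 20.8 pos [0.5614 0.0201 0.1206] F [-0.23 -0.12 -0.22] open 0.549
 turn 1 rows [-0.     -0.0002 -0.0004]
 shift 5 rows [-0.0001  0.0006  0.0249] max mm/row 14.9
```

Request:
{"name": "jog_arm", "arguments": {"squeeze": 80, "motion": [{"tx": 0, "ty": 0.003, "tz": 0.0249, "wx": 0, "wy": 0, "wz": 0, "fingers": 0.1}, {"tx": 0, "ty": 0, "tz": 0.0249, "wx": 0, "wy": 0, "wz": 0, "fingers": 0.1}, {"tx": 0, "ty": 0, "tz": 0.0249, "wx": 0, "wy": 0, "wz": 0, "fingers": 0.1}, {"tx": 0, "ty": 0, "tz": 0.0249, "wx": 0, "wy": 0, "wz": 0, "fingers": 0.1}, {"tx": 0, "ty": 0, "tz": 0.0249, "wx": 0, "wy": 0, "wz": 0, "fingers": 0.1}, {"tx": 0, "ty": 0, "tz": 0, "wx": 0, "wy": 0, "wz": 0, "fingers": 0.1}, {"tx": 0, "ty": 0, "tz": 0, "wx": 0, "wy": 0, "wz": 0, "fingers": -1}, {"tx": 0, "ty": 0, "tz": 0, "wx": 0, "wy": 0, "wz": 0, "fingers": -1}, {"tx": 0, "ty": 0, "tz": 0, "wx": 0, "wy": 0, "wz": 0, "fingers": -1}, {"tx": 0, "ty": 0, "tz": 0, "wx": 0, "wy": 0, "wz": 0, "fingers": -1}, {"tx": 0, "ty": 0, "tz": 0, "wx": 0, "wy": 0, "wz": 0, "fingers": -1}]}}

```text
t: 21.9
eef_pos: [0.562, 0.0222, 0.0473]
ee_rot: [-0.21, 3.134, -0.001]
wrist_force: [-2.5, -1.5, 4.5]
opening: 0.327
finger_force: 80.2
```

Request:
{"name": "jog_arm", "arguments": {"motion": [{"tx": 0, "ty": 0, "tz": -0.006, "wx": 0, "wy": 0, "wz": 0, "fingers": -1}, {"tx": 0, "ty": 0, "tz": -0.01, "wx": 0, "wy": 0, "wz": 0, "fingers": -1}, {"tx": 0, "ty": 0, "tz": -0.015, "wx": 0, "wy": 0, "wz": 0, "fingers": -1}, {"tx": 0, "ty": 0, "tz": -0.015, "wx": 0, "wy": 0, "wz": 0, "fingers": -1}, {"tx": 0, "ty": 0, "tz": -0.015, "wx": 0, "wy": 0, "wz": 0, "fingers": -1}, {"tx": 0, "ty": 0, "tz": -0.015, "wx": 0, "wy": 0, "wz": 0, "fingers": -1}, {"tx": 0, "ty": 0, "tz": -0.015, "wx": 0, "wy": 0, "wz": 0, "fingers": -1}, {"tx": 0, "ty": 0, "tz": -0.015, "wx": 0, "wy": 0, "wz": 0, "fingers": -1}, {"tx": 0, "ty": 0, "tz": -0.01, "wx": 0, "wy": 0, "wz": 0, "fingers": -1}, {"tx": 0, "ty": 0, "tz": 0, "wx": 0, "wy": 0, "wz": 0, "fingers": -1}, {"tx": 0, "ty": 0, "tz": 0, "wx": 0, "wy": 0, "wz": 0, "fingers": -1}, {"tx": 0, "ty": 0, "tz": 0, "wx": 0, "wy": 0, "wz": 0, "fingers": -1}]}}

```text
t: 23.1
eef_pos: [0.5612, 0.0226, 0.1156]
ee_rot: [0.209, -3.133, -0.0]
wrist_force: [0.0, 1.2, -5.3]
opening: 0.329
finger_force: 79.3
```

```bash
python3 plan.py .452,-.260,.115,-.414,14;  python3 look.py .06 .095 scene s5
```

```text
t 23.1 pos [0.5612 0.0226 0.1156] F [ 0.02  1.18 -5.29] open 0.329
 turn 5 rows [ 0.     -0.      0.0174]
 shift 14 rows [-0.0016 -0.036   0.0001] max mm/row 21.6
[370, 141] 130 [528.1 327.6] [42.7 89.5] -0.214 zmed 0.0682
[351, 172] 230 [558.6 167.1] [44.5 92.3] -0.143 zmed 0.0616
[327, 198] 487 [560.3  22.3] [ 38.9 160.6] 0.138 zmed 0.0883
[331, 248] 337 [ 661.8 -111.2] [36.2 55.6] 1.566 zmed 0.086
[238, 283] 613 [ 559.6 -305.3] [ 21.1 105.7] 1.174 zmed 0.0851
```

View pics/s5.png

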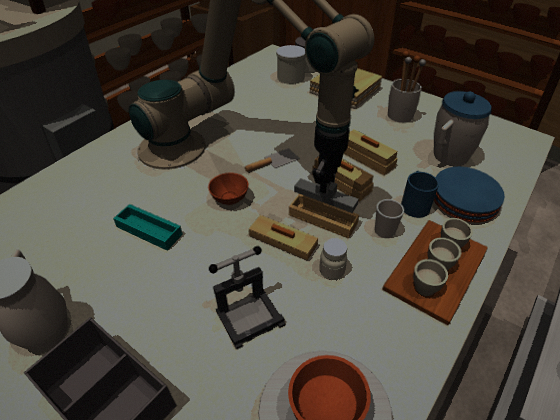

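The block is held level over its open box at about (327,198), and the lid lies flat at (284,235). I'm carrying the block to the mouth of the press.

Request:
{"name": "jog_arm", "arguments": {"motion": [{"tx": 0, "ty": 0, "tz": 0, "wx": 0, "wy": 0, "wz": 0.0174, "fingers": -1}, {"tx": 0, "ty": 0, "tz": 0, "wx": 0, "wy": 0, "wz": 0.0174, "fingers": -1}, {"tx": 0, "ty": 0, "tz": 0, "wx": 0, "wy": 0, "wz": 0.0174, "fingers": -1}, {"tx": 0, "ty": 0, "tz": 0, "wx": 0, "wy": 0, "wz": 0.0174, "fingers": -1}, {"tx": 0, "ty": 0, "tz": 0, "wx": 0, "wy": 0, "wz": 0.0174, "fingers": -1}, {"tx": -0.0016, "ty": -0.036, "tz": 0, "wx": 0, "wy": 0, "wz": 0, "fingers": -1}, {"tx": -0.0016, "ty": -0.036, "tz": 0, "wx": 0, "wy": 0, "wz": 0, "fingers": -1}, {"tx": -0.0016, "ty": -0.036, "tz": 0, "wx": 0, "wy": 0, "wz": 0, "fingers": -1}, {"tx": -0.0016, "ty": -0.036, "tz": 0, "wx": 0, "wy": 0, "wz": 0, "fingers": -1}, {"tx": -0.0016, "ty": -0.036, "tz": 0, "wx": 0, "wy": 0, "wz": 0, "fingers": -1}, {"tx": -0.0016, "ty": -0.036, "tz": 0, "wx": 0, "wy": 0, "wz": 0, "fingers": -1}, {"tx": -0.0016, "ty": -0.036, "tz": 0, "wx": 0, "wy": 0, "wz": 0, "fingers": -1}, {"tx": -0.0016, "ty": -0.036, "tz": 0, "wx": 0, "wy": 0, "wz": 0, "fingers": -1}, {"tx": -0.0016, "ty": -0.036, "tz": 0, "wx": 0, "wy": 0, "wz": 0, "fingers": -1}, {"tx": -0.0016, "ty": -0.036, "tz": 0, "wx": 0, "wy": 0, "wz": 0, "fingers": -1}, {"tx": -0.0016, "ty": -0.036, "tz": 0, "wx": 0, "wy": 0, "wz": 0, "fingers": -1}, {"tx": -0.0016, "ty": -0.036, "tz": 0, "wx": 0, "wy": 0, "wz": 0, "fingers": -1}, {"tx": -0.0016, "ty": -0.036, "tz": 0, "wx": 0, "wy": 0, "wz": 0, "fingers": -1}, {"tx": -0.0016, "ty": -0.036, "tz": 0, "wx": 0, "wy": 0, "wz": 0, "fingers": -1}, {"tx": 0, "ty": 0, "tz": 0, "wx": 0, "wy": 0, "wz": 0, "fingers": -1}]}}

```text
t: 25.15
eef_pos: [0.452, -0.2623, 0.1158]
ee_rot: [-0.648, -3.074, 0.002]
wrist_force: [1.2, 0.8, -4.5]
opening: 0.327
finger_force: 79.9
```

```bash
python3 plan.py .452,-.260,.043,-.414,7
```

```text
t 25.15 pos [ 0.452  -0.2623  0.1158] F [ 1.23  0.84 -4.47] open 0.327
 turn 1 rows [-0.0002  0.     -0.0002]
 shift 7 rows [0.0002 0.0005 0.0173] max mm/row 10.4
```

Request:
{"name": "jog_arm", "arguments": {"motion": [{"tx": 0, "ty": 0, "tz": 0.0173, "wx": 0, "wy": 0, "wz": 0, "fingers": -1}, {"tx": 0, "ty": 0, "tz": 0.0173, "wx": 0, "wy": 0, "wz": 0, "fingers": -1}, {"tx": 0, "ty": 0, "tz": 0.0173, "wx": 0, "wy": 0, "wz": 0, "fingers": -1}, {"tx": 0, "ty": 0, "tz": 0.0173, "wx": 0, "wy": 0, "wz": 0, "fingers": -1}, {"tx": 0, "ty": 0, "tz": 0.0173, "wx": 0, "wy": 0, "wz": 0, "fingers": -1}, {"tx": 0, "ty": 0, "tz": 0.0173, "wx": 0, "wy": 0, "wz": 0, "fingers": -1}, {"tx": 0, "ty": 0, "tz": 0.0133, "wx": 0, "wy": 0, "wz": 0, "fingers": -1}, {"tx": 0, "ty": 0, "tz": 0.0033, "wx": 0, "wy": 0, "wz": 0, "fingers": -1}, {"tx": 0, "ty": 0, "tz": 0, "wx": 0, "wy": 0, "wz": 0, "fingers": -1}, {"tx": 0, "ty": 0, "tz": 0, "wx": 0, "wy": 0, "wz": 0, "fingers": -1}]}}

```text
t: 26.15
eef_pos: [0.4529, -0.2601, 0.0442]
ee_rot: [0.644, 3.074, -0.0]
wrist_force: [0.3, 0.8, -3.9]
opening: 0.326
finger_force: 79.8
```

Request:
{"name": "jog_arm", "arguments": {"motion": [{"tx": 0, "ty": 0, "tz": 0.0015, "wx": 0, "wy": 0, "wz": 0, "fingers": -1}, {"tx": 0, "ty": 0, "tz": 0.0015, "wx": 0, "wy": 0, "wz": 0, "fingers": -1}, {"tx": 0, "ty": 0, "tz": 0.0015, "wx": 0, "wy": 0, "wz": 0, "fingers": -1}, {"tx": 0, "ty": 0, "tz": 0, "wx": 0, "wy": 0, "wz": 0, "fingers": -1}, {"tx": 0, "ty": 0, "tz": 0, "wx": 0, "wy": 0, "wz": 0, "fingers": -1}]}}

```text
t: 26.65
eef_pos: [0.4529, -0.26, 0.0423]
ee_rot: [0.644, 3.074, -0.001]
wrist_force: [-2.5, 1.5, 6.5]
opening: 0.329
finger_force: 81.0
```

Request:
{"name": "jog_arm", "arguments": {"motion": [{"tx": 0, "ty": 0, "tz": 0, "wx": 0, "wy": 0, "wz": 0, "fingers": 0.1}, {"tx": 0, "ty": 0, "tz": 0, "wx": 0, "wy": 0, "wz": 0, "fingers": 0.1}, {"tx": 0, "ty": 0, "tz": 0, "wx": 0, "wy": 0, "wz": 0, "fingers": 0.1}, {"tx": 0, "ty": 0, "tz": 0, "wx": 0, "wy": 0, "wz": 0, "fingers": 0.1}, {"tx": 0, "ty": 0, "tz": -0.02, "wx": 0, "wy": 0, "wz": 0, "fingers": 0.1}, {"tx": 0, "ty": 0, "tz": -0.04, "wx": 0, "wy": 0, "wz": 0, "fingers": 0.2}, {"tx": 0, "ty": 0, "tz": -0.04, "wx": 0, "wy": 0, "wz": 0, "fingers": 0.2}, {"tx": 0.05, "ty": 0, "tz": 0, "wx": 0, "wy": 0, "wz": 0, "fingers": 0.3}, {"tx": 0.05, "ty": 0, "tz": 0, "wx": 0, "wy": 0, "wz": 0, "fingers": 0.3}, {"tx": 0, "ty": 0, "tz": 0, "wx": 0, "wy": 0, "wz": 0, "fingers": 0.3}, {"tx": 0, "ty": 0, "tz": 0, "wx": 0, "wy": 0, "wz": 0, "fingers": 0.3}, {"tx": 0, "ty": 0, "tz": 0, "wx": 0, "wy": 0, "wz": 0, "fingers": 0.3}]}}

```text
t: 27.85
eef_pos: [0.3989, -0.2366, 0.1018]
ee_rot: [0.644, 3.072, -0.002]
wrist_force: [0.6, -0.0, -0.2]
opening: 0.65
finger_force: 0.0
```

```bash
for c in top scene; do echo $c; python3 look.py .04 .052 $c a_$c|grep -- ' -[23]..'; echo bar;python3 look.py .013 .027 $c b_$c |grep -- ' -[23]..'; echo beam; python3 look.py .081 .092 $c c_$c |grep -- ' -[23]..'; echo stop; python3 look.py .004 .012 $c c_$c |grep -- ' -[23]..';done; python3 plan.py
```

```text
top
[385, 218] 42 [ 460.3 -251. ] [ 9.  36.6] -0.512 zmed 0.0449
bar
[419, 147] 287 [ 636.5 -340.9] [ 13.8 113.6] 1.156 zmed 0.0205
[388, 175] 16 [ 568.1 -263.7] [ 4.4 18.9] 0.889 zmed 0.0194
[389, 204] 109 [ 490.2 -260.1] [11.4 93.7] -0.511 zmed 0.0191
beam
[400, 167] 154 [ 570.3 -278.5] [18.4 45.7] 1.164 zmed 0.086
[427, 177] 56 [ 547.1 -334.3] [16.7 44.7] 1.297 zmed 0.0863
stop
[392, 157] 164 [ 610.  -276.9] [21.  90.6] -0.37 zmed 0.0089
[432, 161] 64 [ 606.7 -367.2] [25.1 41.1] 1.121 zmed 0.0089
[429, 174] 15 [ 572.7 -366.3] [ 6.5 13.4] 1.013 zmed 0.0084
scene
[217, 255] 208 [ 451.1 -259. ] [30.8 47.2] -0.416 zmed 0.0472
[257, 285] 34 [ 577.7 -271.9] [11.8 24.8] 0.511 zmed 0.0461
[222, 302] 43 [ 546.3 -348.5] [12.4 23.9] 0.609 zmed 0.046
bar
[238, 188] 76 [319.5 -35.4] [20.1 38.2] -0.076 zmed 0.0194
[322, 222] 262 [573.   -3.8] [ 57.7 180.5] 0.453 zmed 0.0197
[172, 238] 85 [ 309.5 -270.4] [12.9 63.8] 1.561 zmed 0.0201
[208, 246] 188 [ 413.3 -241.3] [32.8 76.4] -0.407 zmed 0.0214
[225, 273] 171 [ 487.8 -274.5] [32.8 37.6] -0.402 zmed 0.0212
[257, 292] 41 [ 578.  -272.3] [12.1 22.8] 0.549 zmed 0.0202
[224, 309] 39 [ 547.4 -347.6] [ 9.6 22.1] 0.758 zmed 0.0189
[257, 329] 419 [ 637.  -339.9] [ 17.1 112.7] 1.118 zmed 0.0223
beam
[237, 280] 372 [ 559.2 -305.3] [ 23.5 105.1] 1.172 zmed 0.0874
stop
[172, 241] 55 [ 308.1 -271. ] [13.6 65.1] 1.535 zmed 0.0083
[268, 304] 183 [ 606.4 -274.9] [24.5 82.1] -0.305 zmed 0.0102
[227, 323] 170 [ 570.5 -359.3] [23.2 81.9] -0.425 zmed 0.0106
[253, 322] 19 [ 614.8 -327.2] [12.4 16.5] 0.611 zmed 0.0046
[281, 324] 26 [ 662.7 -301. ] [ 8.6 18.8] 1.079 zmed 0.0093
[269, 328] 15 [ 650.  -320.9] [ 2.6 19.1] 1.124 zmed 0.0096
[238, 345] 32 [ 622.5 -389.1] [13.3 19.1] 0.664 zmed 0.0099
t 28.25 pos [ 0.3978 -0.2358  0.101 ] F [-0.31 -0.08 -0.1 ] open 0.653
```

```bash
python3 -c "
import cv2
a=cv2.imread('pics/c_top.png')[110:270,300:480]
cv2.imwrite('pics/crop3.png',cv2.convertScaleAbs(cv2.resize(a,None,fx=3.6,fy=3.6,interpolation=2),alpha=1.4))"
```

```text
(no output)
```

View pics/crop3.png

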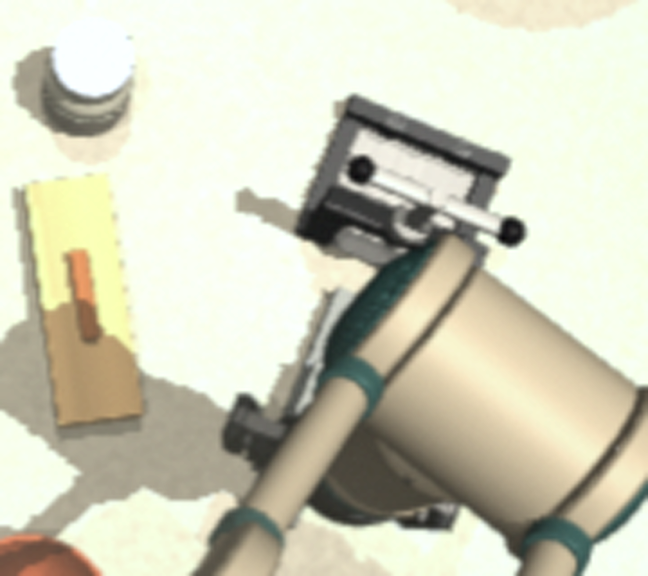

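```bash
python3 plan.py .3917,-.2327,.0165,-.417,6
```

```text
t 28.25 pos [ 0.3978 -0.2358  0.101 ] F [-0.31 -0.08 -0.1 ] open 0.653
 turn 1 rows [ 0.     -0.      0.0006]
 shift 6 rows [0.0019 0.0001 0.0235] max mm/row 14.1
```

Request:
{"name": "jog_arm", "arguments": {"squeeze": 60, "motion": [{"tx": 0, "ty": 0, "tz": 0, "wx": 0, "wy": 0, "wz": 0.0006, "fingers": 0.3}, {"tx": 0.0019, "ty": 0.0001, "tz": 0.0235, "wx": 0, "wy": 0, "wz": 0, "fingers": 0.3}, {"tx": 0.0019, "ty": 0.0001, "tz": 0.0235, "wx": 0, "wy": 0, "wz": 0, "fingers": 0.3}, {"tx": 0.0019, "ty": 0.0001, "tz": 0.0235, "wx": 0, "wy": 0, "wz": 0, "fingers": 0.3}, {"tx": 0.0019, "ty": 0.0001, "tz": 0.0235, "wx": 0, "wy": 0, "wz": 0, "fingers": 0.3}, {"tx": 0.0019, "ty": 0.0001, "tz": 0.0235, "wx": 0, "wy": 0, "wz": 0, "fingers": 0.3}, {"tx": 0.0019, "ty": 0.0001, "tz": 0.0235, "wx": 0, "wy": 0, "wz": 0, "fingers": 0.3}, {"tx": 0, "ty": 0, "tz": 0, "wx": 0, "wy": 0, "wz": 0, "fingers": 0.3}, {"tx": 0, "ty": 0, "tz": 0, "wx": 0, "wy": 0, "wz": 0, "fingers": -1}, {"tx": 0, "ty": 0, "tz": 0, "wx": 0, "wy": 0, "wz": 0, "fingers": -1}, {"tx": 0, "ty": 0, "tz": 0, "wx": 0, "wy": 0, "wz": 0, "fingers": -1}, {"tx": 0, "ty": 0, "tz": 0, "wx": 0, "wy": 0, "wz": 0, "fingers": -1}, {"tx": 0, "ty": 0, "tz": 0, "wx": 0, "wy": 0, "wz": 0, "fingers": -1}]}}

```text
t: 29.55
eef_pos: [0.392, -0.2329, 0.0173]
ee_rot: [0.65, 3.072, -0.001]
wrist_force: [-0.7, 0.1, 6.2]
opening: 0.383
finger_force: 60.6
```

```bash
python3 look.py .04 .052 scene d1|grep -- ' -[23]..'; python3 look.py .014 .026 scene d2|grep -- ' -[23]..';  python3 plan.py .4922,-.2764,.018,-.417,14
```

```text
[243, 180] 55 [333.1 -26. ] [14.  64.3] -0.419 zmed 0.0471
[215, 234] 25 [ 401.3 -216.7] [14.  23.6] 0.264 zmed 0.0449
[217, 255] 209 [ 451.7 -259.1] [30.6 47.6] -0.402 zmed 0.0471
[257, 285] 38 [ 577.8 -271.6] [11.5 24.2] 0.572 zmed 0.0463
[223, 302] 33 [ 548.6 -347.5] [ 8.8 21.1] 0.847 zmed 0.0457
[238, 188] 63 [318.7 -32.5] [20.2 36.9] 0.048 zmed 0.0193
[322, 222] 223 [574.2  -3.6] [ 58.9 180.4] 0.484 zmed 0.0197
[170, 240] 66 [ 310.2 -277.4] [13.8 51.5] 1.51 zmed 0.0206
[209, 246] 202 [ 403.4 -249.6] [49.8 79.1] -1.068 zmed 0.0214
[225, 273] 171 [ 487.8 -274.7] [32.1 35.9] -0.41 zmed 0.021
[257, 293] 34 [ 578.  -272.7] [11.5 22.8] 0.502 zmed 0.0202
[224, 308] 32 [ 545.7 -348. ] [11.1 23.9] 0.589 zmed 0.0204
[257, 329] 390 [ 636.4 -339.7] [ 16.2 113.2] 1.155 zmed 0.0224
t 29.65 pos [ 0.392  -0.2329  0.0173] F [-0.69  0.52  6.57] open 0.378
 turn 1 rows [-0.0001  0.0002  0.    ]
 shift 14 rows [-0.013   0.0001 -0.0001] max mm/row 7.8
```

Request:
{"name": "jog_arm", "arguments": {"motion": [{"tx": -0.013, "ty": 0, "tz": -0.0008, "wx": 0, "wy": 0, "wz": 0, "fingers": -1}, {"tx": -0.013, "ty": 0, "tz": 0, "wx": 0, "wy": 0, "wz": 0, "fingers": -1}, {"tx": -0.013, "ty": 0, "tz": 0, "wx": 0, "wy": 0, "wz": 0, "fingers": -1}, {"tx": -0.013, "ty": 0, "tz": 0, "wx": 0, "wy": 0, "wz": 0, "fingers": -1}, {"tx": -0.013, "ty": 0, "tz": 0, "wx": 0, "wy": 0, "wz": 0, "fingers": -1}, {"tx": -0.013, "ty": 0, "tz": 0, "wx": 0, "wy": 0, "wz": 0, "fingers": -1}, {"tx": -0.013, "ty": 0, "tz": 0, "wx": 0, "wy": 0, "wz": 0, "fingers": -1}, {"tx": -0.013, "ty": 0, "tz": 0, "wx": 0, "wy": 0, "wz": 0, "fingers": -1}, {"tx": -0.013, "ty": 0, "tz": 0, "wx": 0, "wy": 0, "wz": 0, "fingers": -1}, {"tx": -0.013, "ty": 0, "tz": 0, "wx": 0, "wy": 0, "wz": 0, "fingers": -1}, {"tx": -0.013, "ty": 0, "tz": 0, "wx": 0, "wy": 0, "wz": 0, "fingers": -1}, {"tx": -0.013, "ty": 0, "tz": 0, "wx": 0, "wy": 0, "wz": 0, "fingers": -1}, {"tx": -0.013, "ty": 0, "tz": 0, "wx": 0, "wy": 0, "wz": 0, "fingers": -1}, {"tx": -0.013, "ty": 0, "tz": 0, "wx": 0, "wy": 0, "wz": 0, "fingers": -1}, {"tx": 0, "ty": 0, "tz": 0, "wx": 0, "wy": 0, "wz": 0, "fingers": -1}, {"tx": 0, "ty": 0, "tz": 0, "wx": 0, "wy": 0, "wz": 0, "fingers": -1}]}}

```text
t: 31.25
eef_pos: [0.4901, -0.2759, 0.0173]
ee_rot: [-0.649, -3.071, -0.002]
wrist_force: [-3.6, 0.7, 6.0]
opening: 0.381
finger_force: 60.6
```

Request:
{"name": "jog_arm", "arguments": {"motion": [{"tx": -0.0033, "ty": 0, "tz": 0, "wx": 0, "wy": 0, "wz": 0, "fingers": -1}, {"tx": -0.0033, "ty": 0, "tz": 0, "wx": 0, "wy": 0, "wz": 0, "fingers": -1}, {"tx": -0.0033, "ty": 0, "tz": 0, "wx": 0, "wy": 0, "wz": 0, "fingers": -1}, {"tx": -0.0033, "ty": 0, "tz": 0, "wx": 0, "wy": 0, "wz": 0, "fingers": -1}, {"tx": 0, "ty": 0, "tz": 0, "wx": 0, "wy": 0, "wz": 0, "fingers": -1}, {"tx": 0, "ty": 0, "tz": 0, "wx": 0, "wy": 0, "wz": 0, "fingers": -1}]}}

```text
t: 31.85
eef_pos: [0.4954, -0.2781, 0.0173]
ee_rot: [-0.648, -3.067, -0.003]
wrist_force: [-6.6, 2.8, 9.9]
opening: 0.382
finger_force: 61.0
```

```bash
python3 look.py .013 .026 scene e1|grep -- ' -[23]..'; python3 look.py .04 .05 scene e2|grep -- ' -[23]..'; python3 plan.py;python3 -c "
import cv2
a=cv2.imread('pics/e1.png')[220:350,180:320]
cv2.imwrite('pics/crop4.png',cv2.convertScaleAbs(cv2.resize(a,None,fx=4.5,fy=4.5,interpolation=2),alpha=1.6))"
```

```text
[238, 188] 66 [319.6 -34.2] [18.4 39. ] -0.247 zmed 0.0196
[172, 238] 85 [ 308.1 -271.1] [13.8 62.7] 1.535 zmed 0.0199
[225, 276] 115 [ 492.  -283.1] [26.5 46.6] 1.312 zmed 0.0209
[257, 293] 36 [ 577.5 -272.1] [11.1 22.7] 0.507 zmed 0.0201
[253, 321] 835 [ 589.5 -319.6] [112.8 117.1] -0.405 zmed 0.0213
[224, 309] 33 [ 547.1 -347.9] [ 9.1 22. ] 0.689 zmed 0.0209
[242, 180] 48 [332.4 -25.2] [14.7 64.3] -0.393 zmed 0.0455
[256, 286] 32 [ 577.1 -272.6] [14.2 25. ] 0.448 zmed 0.0436
[241, 294] 153 [ 563.8 -308.2] [28.4 30.4] 1.145 zmed 0.0464
[222, 302] 31 [ 545.6 -348.7] [11.8 23.8] 0.546 zmed 0.0449
t 31.95 pos [ 0.4954 -0.2781  0.0173] F [-6.91  3.41  9.69] open 0.38
```

View pics/crop4.png

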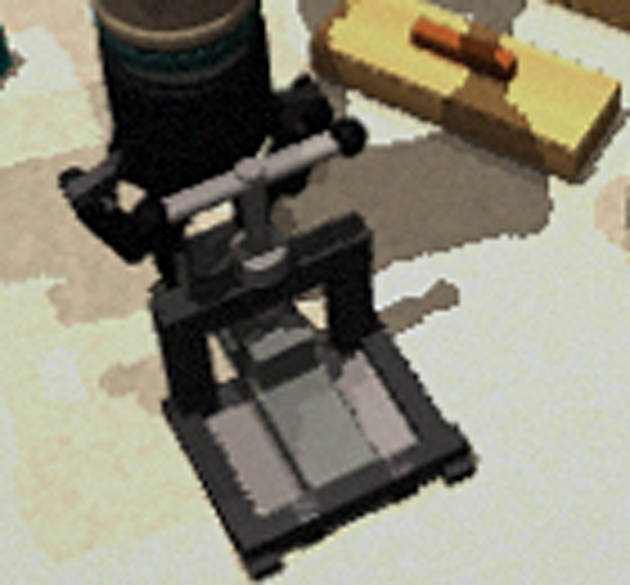

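The block is between the columns (crop about (290,350)), centred and 3 mm short of home by my estimate. I'm pushing on gently.

Request:
{"name": "jog_arm", "arguments": {"motion": [{"tx": -0.0033, "ty": 0, "tz": -0.0005, "wx": 0, "wy": 0, "wz": 0, "fingers": -1}, {"tx": 0, "ty": 0, "tz": 0, "wx": 0, "wy": 0, "wz": 0, "fingers": -1}, {"tx": -0.0033, "ty": 0, "tz": 0, "wx": 0, "wy": 0, "wz": 0, "fingers": -1}, {"tx": 0, "ty": 0, "tz": 0, "wx": 0, "wy": 0, "wz": 0, "fingers": -1}, {"tx": 0, "ty": 0, "tz": 0, "wx": 0, "wy": 0, "wz": 0, "fingers": -1}]}}

```text
t: 32.45
eef_pos: [0.4974, -0.279, 0.0173]
ee_rot: [-0.647, -3.064, -0.005]
wrist_force: [-10.5, 3.4, 10.2]
opening: 0.38
finger_force: 61.1
```

Request:
{"name": "jog_arm", "arguments": {"motion": [{"tx": -0.0033, "ty": 0, "tz": -0.0005, "wx": 0, "wy": 0, "wz": 0, "fingers": -1}, {"tx": 0, "ty": 0, "tz": 0, "wx": 0, "wy": 0, "wz": 0, "fingers": -1}, {"tx": -0.0033, "ty": 0, "tz": 0, "wx": 0, "wy": 0, "wz": 0, "fingers": -1}, {"tx": 0, "ty": 0, "tz": 0, "wx": 0, "wy": 0, "wz": 0, "fingers": -1}, {"tx": 0, "ty": 0, "tz": 0, "wx": 0, "wy": 0, "wz": 0, "fingers": -1}]}}

```text
t: 32.95
eef_pos: [0.4975, -0.279, 0.0173]
ee_rot: [-0.644, -3.056, -0.008]
wrist_force: [-16.3, 5.5, 14.4]
opening: 0.38
finger_force: 61.6
```

```bash
cat > gap.py <<'E'
from h import *
p,d=grab_frame("scene"); cv2.imwrite("pics/g.png",p[:,:,::-1]); W=cloud("scene",d).reshape(-1,3)
c,s=np.cos(-.417),np.sin(-.417); q=W[:,:2]-[.558,-.3055]; X=q@[c,s]; Y=q@[-s,c]; z=W[:,2]
m=(z>.041)&(z<.052)&(X>-45)&(abs(X)<.04)&(abs(Y)<.028); print("pad",rect(np.c_[X,Y][m]))
m=(z>.014)&(z<.026)&(X>.02)&(X<.078)&(abs(Y)<.035); b=np.c_[X,Y][m]; print("bar Y edges",np.percentile(b[:,1],[2,98]).round(4))
for lo in np.arange(.02,.078,.014):
    k=b[(b[:,0]>lo)&(b[:,0]<lo+.014)]; print(round(lo+.007,3),((k[:,1].max()+k[:,1].min())/2).round(4),np.ptp(k[:,1]).round(4))
E
python3 gap.py
```

```text
pad (array([ 6.9, -0.3]), array([30.2, 30.7]), 1.55)
bar Y edges [-0.0158  0.0163]
0.027 0.0005 0.0326
0.041 0.0006 0.0324
0.055 0.0004 0.0334
0.069 0.0005 0.0339
0.083 0.0006 0.0328
```

The force rose to 17 N with no further motion, and the pad is at x≈0, y≈0, so the block is home. I'm easing the push, releasing and retreating.

Request:
{"name": "jog_arm", "arguments": {"motion": [{"tx": 0.004, "ty": 0, "tz": 0, "wx": 0, "wy": 0, "wz": 0, "fingers": -1}, {"tx": 0.003, "ty": 0, "tz": -0.0005, "wx": 0, "wy": 0, "wz": 0, "fingers": -1}, {"tx": 0, "ty": 0, "tz": 0, "wx": 0, "wy": 0, "wz": 0, "fingers": -1}, {"tx": 0, "ty": 0, "tz": 0, "wx": 0, "wy": 0, "wz": 0, "fingers": 0.3}, {"tx": 0, "ty": 0, "tz": 0, "wx": 0, "wy": 0, "wz": 0, "fingers": 0.3}, {"tx": 0, "ty": 0, "tz": 0, "wx": 0, "wy": 0, "wz": 0, "fingers": 0.3}, {"tx": 0, "ty": 0, "tz": 0, "wx": 0, "wy": 0, "wz": 0, "fingers": 0.3}, {"tx": 0, "ty": 0, "tz": -0.02, "wx": 0, "wy": 0, "wz": 0, "fingers": 0.3}, {"tx": 0, "ty": 0, "tz": -0.03, "wx": 0, "wy": 0, "wz": 0, "fingers": 0.3}, {"tx": 0, "ty": 0, "tz": -0.03, "wx": 0, "wy": 0, "wz": 0, "fingers": 0.3}, {"tx": 0.04, "ty": 0, "tz": -0.03, "wx": 0, "wy": 0, "wz": 0, "fingers": 0.3}, {"tx": 0.05, "ty": 0, "tz": -0.03, "wx": 0, "wy": 0, "wz": 0, "fingers": 0.3}, {"tx": 0.05, "ty": 0, "tz": -0.03, "wx": 0, "wy": 0, "wz": 0, "fingers": 0.3}, {"tx": 0, "ty": 0, "tz": 0, "wx": 0, "wy": 0, "wz": 0, "fingers": 0.3}, {"tx": 0, "ty": 0, "tz": 0, "wx": 0, "wy": 0, "wz": 0, "fingers": 0.3}, {"tx": 0, "ty": 0, "tz": 0, "wx": 0, "wy": 0, "wz": 0, "fingers": 0.3}]}}

```text
t: 34.6
eef_pos: [0.4261, -0.2481, 0.1202]
ee_rot: [0.65, 3.072, -0.001]
wrist_force: [0.7, -0.7, 0.5]
opening: 0.65
finger_force: 0.0
```

```bash
python3 gap.py; python3 plan.py; python3 look.py .02 .064 scene f1
```

```text
pad (array([ 8.1, -0.4]), array([29.8, 30.9]), 1.538)
bar Y edges [-0.0159  0.0166]
0.027 0.0007 0.0327
0.041 0.0006 0.033
0.055 0.0006 0.0336
0.069 0.0 0.034
0.083 0.0005 0.0324
t 34.65 pos [ 0.4261 -0.248   0.1199] F [-0.02  0.25  0.29] open 0.65
[369, 150] 1139 [527.9 321.6] [ 67.7 172.2] -0.154 zmed 0.0537
[343, 174] 1321 [523.5 177.2] [ 65.8 172.9] -0.12 zmed 0.0556
[241, 186] 224 [338.7 -46.3] [35.9 94.3] -0.884 zmed 0.0389
[324, 212] 925 [560.4  21.4] [ 68.9 172.7] 0.137 zmed 0.0318
[283, 235] 1352 [ 522.6 -105.1] [ 60.7 166.1] 0.128 zmed 0.0326
[170, 236] 128 [ 307.  -271.4] [14.6 63.3] -1.556 zmed 0.0301
[325, 264] 176 [ 658.8 -129.6] [14.5 45.1] -0.445 zmed 0.0465
[226, 275] 85 [ 494.7 -276.9] [23.4 33. ] 1.19 zmed 0.0213
[257, 287] 128 [ 577.6 -272. ] [14.4 24.7] 0.538 zmed 0.0415
[249, 314] 861 [ 592.1 -319.8] [111.2 113.1] 1.154 zmed 0.0231
[222, 303] 132 [ 546.8 -348.7] [12.6 24.4] 0.603 zmed 0.0422
```

View pics/g.png

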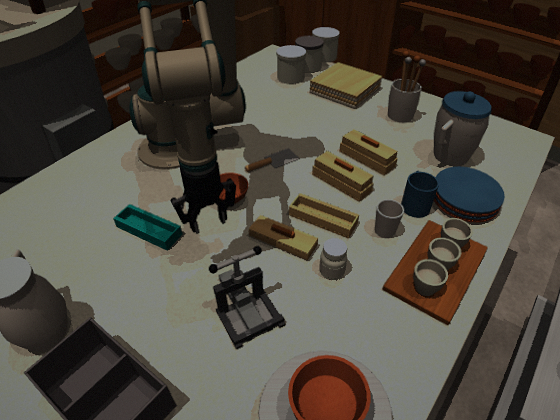

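The block is in the press at about (245,305), the lid is flat at (283,235), the light boxes are closed, and the robot is clear.

```bash
python3 -c "
from cell import close_job; print(close_job())"
```

```text
the job is handed in; nothing more can be done
None
```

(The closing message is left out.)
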